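# Clamp the modules on the preheater and start it

### The job

Open the vise by its quick-release lever as far as needed and lay every circuit-board module that is out on the mat flat on the heated bed between the vise's jaws, in one row along the vise's centre line, each with its long side across the vise. Then squeeze the lever again, slide the jaw up to the row, let go, and turn the crank clockwise until the whole row is firmly clamped between both jaws. Last, with everything still clamped, start the heater on the key panel: counting from the key nearest the vise, press the first key, then the third, then the second, each fully down and one at a time; do not press the fourth, and leave the jar, dish and screwdriver alone.

Things in the scene. Friction and masses are not known exactly. Their poses are not given: they have to be found in the camera images.
- vise: Heated bed with a quick-release vise, bolted down: grey slab 140 (x) x 265 (y) x 25 mm high. Origin on the bench; x = 0 is the centre line of both jaws; the slab reaches x = -70..70, y = -145..120 mm. Its y axis is the vise's axis and points from the crank end to the fixed jaw; z up; the bed's flat top is at z = 25 mm.
- fixed_jaw: Fixed aluminium jaw on the bed at the vise's +y end, 44 mm wide (vise x) x 25 x 50 mm high above the bed. Origin at the foot of its clamping face (vise y = 95 mm); the block lies on the +y side of it; axes as the vise's.
- jaw: Moving aluminium jaw plate, 44 mm wide, 12 mm thick, 50 mm high, 1 mm above the bed, carried 10 mm in front of the carriage on spring washers (gives 1 mm per 6 N, 6 mm at most). Unloaded its face is at vise y = -70 mm + carriage + 2.5 mm per rad of crank. Origin in the middle of its clamping face, which looks along vise +y; axes as the vise's.
- carriage (a joint): Sliding carriage of the vise, m: 0 fully open (165 mm between the jaw faces with the screw wound back), grows to 0.115 as it slides to vise +y (closing). Held fast by a half-nut (it seats every 5 mm, so the carriage may shift up to 2.5 mm when the lever is let go) unless the release lever is squeezed; then it slides with a few newtons either way and carries jaw, lever and crank along.
- squeeze (a point): The point to pinch: 106 mm above the bench, midway between lever and grip plate when the lever is fully squeezed; axes as the vise's. Fingers come down outside both plates and close along vise x. The fixed grip plate's outer face is 20 mm to vise +x of it; the lever's outer face is 32 mm to -x at rest, about 20 mm when squeezed fully.
- release_lever (a joint): Quick-release lever, rad: 0 at rest, 0.24 squeezed fully towards the grip plate (about 10 N there); springs back when let go. From about 0.15 the half-nut is clear and the carriage slides. Lever and grip plate are upright steel plates 26 mm long (vise y), 5 mm thick, tops 119 mm above the bench, either side of the carriage block (24 mm wide, top 93 mm).
- crank (a joint): Clamping screw's crank, rad: 0 wound back (pin straight up), grows to 7.5 turning clockwise seen from the crank end (pin's top moves to vise +x). Each rad advances the jaw 2.5 mm from the carriage. Friction about 0.12 N m; stays where left. From first contact about 1 to 2 rad more makes it tight (it gets harder to turn).
- crank_pin (a point): Middle of the crank's black handle pin: diameter 12 mm, 44 mm long along vise y, 24 mm from the screw's axis (which runs along vise y at vise x = 0, 78 mm above the bench). It can be pinched from above, fingers closing along vise x, and carried round the circle without turning the tool; the pin may turn in the fingers.
- panel: Heater key panel, fixed: black box 85 (x) x 140 (y) x 30 mm high with a display along its +x side and one row of four round keys along its y axis. Origin at the centre of its underside.
- key0_top (a point): Centre of the top of the key nearest the vise (first; on its +y end); round, 20 mm across; keys are 32 mm apart.
- key0 (a joint): Travel of the key nearest the vise (first; on its +y end), m: 0 up, 0.005 fully down at about 4 N; springs back.
- module0: Circuit-board module on a finned heat sink, a block 50 (its x) x 30 (its y) x 18 mm high, about 90 g. Origin at the centre of its underside. Starts flat on the bench; may be absent (None). All modules are alike.
- key1_top (a point): Centre of the top of the key second from the vise; round, 20 mm across; keys are 32 mm apart.
- key1 (a joint): Travel of the key second from the vise, m: 0 up, 0.005 fully down at about 4 N; springs back.
- module1: Circuit-board module on a finned heat sink, a block 50 (its x) x 30 (its y) x 18 mm high, about 90 g. Origin at the centre of its underside. Starts flat on the bench; may be absent (None). All modules are alike.
- key2_top (a point): Centre of the top of the key third from the vise; round, 20 mm across; keys are 32 mm apart.
- key2 (a joint): Travel of the key third from the vise, m: 0 up, 0.005 fully down at about 4 N; springs back.
- module2: Circuit-board module on a finned heat sink, a block 50 (its x) x 30 (its y) x 18 mm high, about 90 g. Origin at the centre of its underside. Starts flat on the bench; may be absent (None). All modules are alike.
- key3_top (a point): Centre of the top of the key farthest from the vise (fourth; not used); round, 20 mm across; keys are 32 mm apart.
- key3 (a joint): Travel of the key farthest from the vise (fourth; not used), m: 0 up, 0.005 fully down at about 4 N; springs back.
- module3: Circuit-board module on a finned heat sink, a block 50 (its x) x 30 (its y) x 18 mm high, about 90 g. Origin at the centre of its underside. Starts flat on the bench; may be absent (None). All modules are alike.
- paste_jar: Bystander: jar 54 mm across, 50 mm high. Leave alone.
- dish: Bystander: steel dish 80 mm across, 30 mm high. Leave alone.
- driver: Bystander: screwdriver lying on the bench. Leave alone.

How it is judged:
By the outcome, as a careful person would: the job done as asked, in the order asked, and still so for the second after the job is handed in, with the robot touching nothing.
Of module0, module1, module2, module3 only 2 to 4 are there at a start; the rules pass over those that are not, and their reading is None.
At some moment in a run one of module0, module1, module2, module3 may be knocked a few centimetres aside while the robot is not near it.
Once in a run the grip may slacken for a moment while it holds something.
It also fails if it takes over 208 s, if anything falls off the work surface, if the arm or the gripper's body presses on something with over 40 N, if the wrist force passes 120 N, or if a joint passes its speed limit or range.

### The arm

A 7-joint arm with a two-finger parallel gripper is mounted at the origin on the work surface. World frame = base frame: x ahead of the robot, y to its left, z up, the work surface at z = 0. Lengths are in m, angles in rad, forces in N, time in s.
With the tool pointing down it reaches from about 0.4 to 0.9 m from the base axis. Payload 5.5 kg.
Tool frame: the origin (TCP) lies at the very end of the fingers, on their centre line; the grasp point (between the pads) lies 19 mm behind it (ctrl.grip_point_offset is the distance from the TCP to the grasp point, in m); x points along the fingers, y is the direction in which the jaws open and shut, and the axes are right-handed (so a half turn about x gives the same grasp; the last joint's range is limited). The gripper opens to 85 mm and grips with 20 to 120 N. Pads are 22 mm wide; open, the fingers measure 114 mm over their backs; the gripper's body (76 mm by 85 mm) begins 54 mm behind the grasp point. The pads swing forward as they close: fully open they stand 13 mm farther back than shut.
Start: joints at [-0.867, 0.501, -0.427, 1.55, 0.221, 1.138, -0.21], TCP at [0.277, 0.588, 0.231] pointing down, gripper open.
Joint ranges: [-2.88, 2.88], [-0.31, 2.03], [-1.54, 1.56], [0.2, 2.42], [-1.41, 4.55], [0.19, 2.02], [-2.57, 2.57]. Speed limits (rad/s): [2.57, 2.57, 3.14, 3.14, 3.14, 3.14, 3.14].

### API

Orientations are given as a rotation vector (axis times angle).
In Python, from workcell import ctrl gives the robot as it stands.
- The arm moves only by the shell command python3 -m inch 'ROWS' [OPENING] [FORCE]. ROWS is text: rows parted by semicolons, each of 4 numbers parted by spaces: the shift along the tool's x, y, z in m, then the turn about the tool's x in degrees. A call has 1 to 10 rows; each row is the pose to reach, as a shift and turn from the pose commanded when the call began, along the tool's axes at that moment; what a row does not reach only later rows make up. A row lasts 1/10 s, in which the tool goes at most 50 mm and 8.59 degrees, less where a joint would pass 70% of its speed; a pose out of reach is approached as far as the arm can. A call with a gripper value outside its range is refused whole. OPENING is the finger opening in m, from 0 to 0.0854, set as the call begins (- or left out, the last holds). The fingers move at their own pace and stop on an object; FORCE is the grip in N (left out, the last holds). Time passes only in rows, so rows that repeat a pose let the fingers close. It gives the time, the measured TCP pose, the force and the opening at its end, in the units of the state.
- ctrl.state(): the state, without advancing time (a new reading comes with each control period).
- ctrl.camera(name): name is "scene" or "side" or "wrist"; returns a dict with "frame" (420x560x3 uint8, blue, green, red), "z_map" (420x560 float32, m along the optical axis (not along the pixel's ray), 0 where there is no reading), "vertical_fov" (degrees; the focal length in pixels is half the picture's height over the tangent of half this angle, whatever the lens; pixels are square), "cx", "cy" (the principal point, pixels), "R" (3x3) and "t" (3): a world point X has camera coordinates R X + t; the wrist camera has in their place "tool_from_camera" (4x4, takes a point from camera to tool coordinates, whose origin is the TCP and whose axes are the tool frame's). Camera axes: x right, y down, z forward; pixel columns grow to the right and rows downward; lengths in m; the calibration is good to about 2 mm. A picture is of the moment at which its call begins: read the wrist's pose just before it.
- ctrl.sign_off(): hands the job in, once; it reports no verdict.
Trained networks look in the newest picture that a camera, given by its name, has taken for a name from the list of things; names that differ only in an ending like _2 or _b are one class to them, and where a whole thing is asked for, a point or a joint stands for the part that bears it (a point fixed in the world has none). Each returns a list of dicts, best first, with "conf" (0 to 1); they miss things now and then, are a little off and sometimes report something else, mostly with a low value. They report only what shows in the picture. A call takes as long as a camera call.
- ctrl.spot_in(camera, thing): "rect" ([left, top, width, height] in pixels, round what is visible of it).
- ctrl.place_of(camera, thing): "pixel" ([column, row] in pixels: a listed point, or the origin of a listed thing).
The state is a dict: "time_s": time; "joints": joint angles; "joint_velocities": joint speeds; "tau": joint torques, N m; "eef_pos": TCP position; "tcp_rot": TCP orientation; "force": force on the tool from outside, world axes, zero at the start; "wrist_torque": the same for the moment, N m; "opening": finger opening in m.
Only numpy, scipy, OpenCV 4.12 (cv2) and the standard library are available. Lean on these libraries where they do the work, as an engineer would, in place of code of your own. Each camera call takes 0.05 s, during which the arm holds its last target.

## Working session

There is one attempt and no reset: what is moved stays moved. The work goes in short steps, Python scripts to look and compute and a shell command to move; the robot and the scene stay as the last step left them, time stands still between calls to the robot, and variables do not carry over. Pictures are saved under pics/ and viewed, and the job is handed in when it is done.

```bash
ls -la; mkdir -p pics
python3 - <<'E'
from workcell import ctrl
import cv2
s=ctrl.state(); print({k:(v if not hasattr(v,'round') else v) for k,v in s.items()}, ctrl.grip_point_offset)
for n in ("scene","side","wrist"):
    c=ctrl.camera(n); cv2.imwrite(f"pics/a_{n}.png",c["frame"])
    print(n,c["vertical_fov"],c["cx"],c["cy"],c.get("R"),c.get("t"),c.get("tool_from_camera"))
E
```

```text
total 12
drwxr-xr-x  3 agent agent 4096 Dec  5 18:57 .
drwxr-xr-x 23 root  root  4096 Dec  5 18:57 ..
drwxr-xr-x  2 agent agent 4096 Dec  5 18:57 pics
{'time_s': 0.0, 'joints': array([-0.8668061 ,  0.50189404, -0.42682515,  1.55144968,  0.22081193,
        1.13828265, -0.21028503]), 'joint_velocities': array([-8.76203085e-05,  1.65396222e-04, -1.09267582e-03, -2.27141500e-03,
       -4.27350856e-04,  2.96036039e-04, -3.38358719e-04]), 'tau': array([ 2.03467221e-04, -5.69516265e+01, -5.81596568e+00, -2.80934036e+01,
        1.06657430e-02,  1.21604127e-02, -2.54925698e-05]), 'eef_pos': array([0.27705185, 0.58723338, 0.23023351]), 'tcp_rot': array([ 0.34412714,  1.54354243, -0.34713392]), 'force': array([-1.51276866,  0.10491169, -0.75276891]), 'wrist_torque': array([0.00551394, 0.01625324, 0.00552429]), 'opening': 0.08561334940862743} 0.0187
scene 48.98262100944637 289.1797926530842 209.16782493748352 [[-0.28698963  0.95792107 -0.00491767]
 [ 0.82314091  0.24397768 -0.51275133]
 [-0.4899755  -0.15120225 -0.85852309]] [ 0.16772282 -0.44698751  1.54986932] None
side 50.56673948016536 275.082995791772 208.3152036967157 [[-0.99136834 -0.12923366  0.02207866]
 [-0.09568308  0.5980536  -0.79572397]
 [ 0.08963009 -0.79096811 -0.60525688]] [0.58803827 0.15928914 1.09665312] None
wrist 58.81202533531378 282.8682437031872 207.5708816573076 None None [[ 1.14123518e-03 -2.90373136e-01  9.56912817e-01 -1.42035280e-01]
 [ 9.99999330e-01  5.14683702e-04 -1.03644143e-03 -1.45169574e-05]
 [-1.91552681e-04  9.56913359e-01  2.90373529e-01 -7.53148405e-02]
 [ 0.00000000e+00  0.00000000e+00  0.00000000e+00  1.00000000e+00]]
```

View pics/a_scene.png

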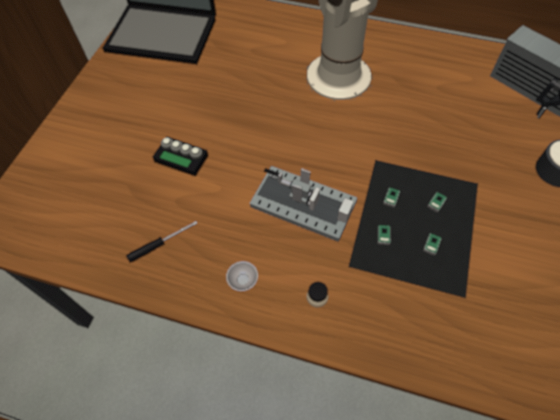

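View pics/a_side.png

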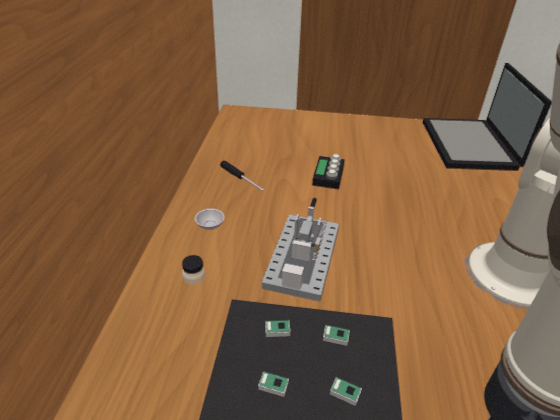

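View pics/a_wrist.png

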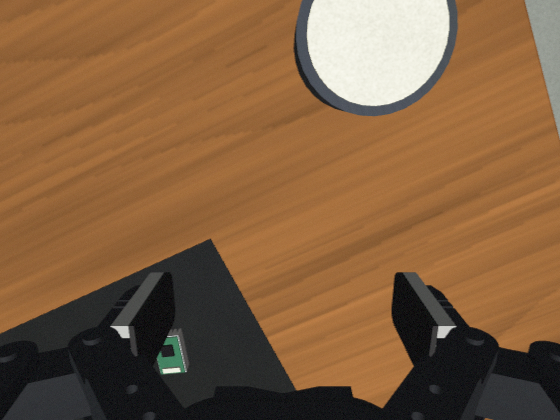

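```bash
cat > h.py <<'E'
from workcell import ctrl
import numpy as np, cv2
from scipy.spatial.transform import Rotation as Rn
np.set_printoptions(precision=4,suppress=True)
def cam(n):
    s=ctrl.state(); c=ctrl.camera(n)
    f=c["frame"].shape[0]/2/np.tan(np.radians(c["vertical_fov"])/2)
    c["f"]=f
    if n=="wrist":
        T=np.eye(4);T[:3,:3]=Rn.from_rotvec(s["tcp_rot"]).as_matrix();T[:3,3]=s["eef_pos"]
        c["W"]=T@c["tool_from_camera"]
    else:
        W=np.eye(4);W[:3,:3]=np.array(c["R"]).T;W[:3,3]=-np.array(c["R"]).T@np.array(c["t"]);c["W"]=W
    c["name"]=n
    return c
def ray(c,px):
    d=np.array([(px[0]-c["cx"])/c["f"],(px[1]-c["cy"])/c["f"],1.]);return c["W"][:3,3],c["W"][:3,:3]@d
def onz(c,px,z):
    o,d=ray(c,px);return o+d*(z-o[2])/d[2]
def depth(c,px,r=1):
    u,v=int(round(px[0])),int(round(px[1]));p=c["z_map"][max(v-r,0):v+r+1,max(u-r,0):u+r+1];p=p[p>0]
    if len(p)==0:return None
    o,d=ray(c,px);return o+d*np.median(p)
def proj(c,X):
    p=np.linalg.inv(c["W"])@np.r_[X,1];return np.array([c["cx"]+c["f"]*p[0]/p[2],c["cy"]+c["f"]*p[1]/p[2]])
def cloud(c):
    z=c["z_map"];v,u=np.mgrid[:z.shape[0],:z.shape[1]]
    P=np.stack([(u-c["cx"])/c["f"]*z,(v-c["cy"])/c["f"]*z,z],-1)
    P=P@c["W"][:3,:3].T+c["W"][:3,3];P[z<=0]=np.nan;return P
def save(c,fn,scale=1): cv2.imwrite("pics/"+fn,cv2.resize(c["frame"],None,fx=scale,fy=scale))
def tool():
    s=ctrl.state();return s,Rn.from_rotvec(s["tcp_rot"]).as_matrix(),s["eef_pos"]
def goto(target,yaw_of_y=None):
    """shift in tool axes to world target TCP; yaw_of_y: desired world angle(rad) of tool y (mod pi)"""
    s,R,p=tool(); d=R.T@(np.array(target)-p)
    t=0
    if yaw_of_y is not None:
        cur=np.arctan2(R[1,1],R[0,1]); dd=(yaw_of_y-cur+np.pi/2)%np.pi-np.pi/2
        # tool x points down -> +turn about x is negative yaw
        t=np.degrees(-dd)
    print("t",round(s["time_s"],2),"tcp",p,"shift",d,"turn",round(t,2),"tooldown",R[:,0],"j7",s["joints"][6]);return d,t
E
python3 - <<'E'
from h import *
s,R,p=tool(); print(R)
for n in("scene","side"):
    c=cam(n)
    for th in ("vise","fixed_jaw","jaw","squeeze","crank_pin","panel","key0_top","key1_top","key2_top","key3_top","module0"):
        print(n,th)
        for r in ctrl.place_of(n,th)[:6]:
            if r["conf"]>.2:
                zz={"squeeze":.106,"crank_pin":.1,"key0_top":.035,"vise":0,"fixed_jaw":.025}.get(th,None)
                print("   ",np.round(r["pixel"],1),round(r["conf"],2),depth(c,r["pixel"]), onz(c,r["pixel"],zz or 0))
E
```

```text
[[-0.0007  0.4266  0.9044]
 [-0.0014  0.9044 -0.4266]
 [-1.     -0.0015 -0.    ]]
scene vise
    [306.6 202.4] 0.6 [0.5428 0.0365 0.0523] [0.5113 0.0292 0.    ]
scene fixed_jaw
    [338.9 212.8] 0.69 [0.5554 0.1273 0.0619] [0.5334 0.1254 0.025 ]
scene jaw
    [268.9 171. ] 0.66 [ 0.5106 -0.0775  0.1079] [ 0.4385 -0.1058  0.    ]
    [312.  202.2] 0.54 [0.5479 0.0522 0.0684] [0.5063 0.0435 0.    ]
scene squeeze
    [184.3 161.2] 0.61 [ 0.4953 -0.3431  0.0306] [ 0.5432 -0.3061  0.106 ]
scene crank_pin
    [267.7 171.3] 0.73 [ 0.5124 -0.0803  0.1078] [ 0.5072 -0.0824  0.1   ]
scene panel
    [181.5 159.1] 0.73 [ 0.4915 -0.3532  0.0319] [ 0.4711 -0.3692  0.    ]
scene key0_top
    [196.6 148.8] 0.59 [ 0.4578 -0.3162  0.052 ] [ 0.4461 -0.3243  0.035 ]
scene key1_top
    [179.5 158.8] 0.41 [ 0.4924 -0.359   0.0324] [ 0.4717 -0.3754  0.    ]
scene key2_top
    [171.8 142.5] 0.37 [ 0.449  -0.4006  0.0408] [ 0.4211 -0.423   0.    ]
scene key3_top
    [162.5 141.2] 0.42 [ 0.4531 -0.4283  0.0419] [ 0.4245 -0.4525  0.    ]
scene module0
    [382.8 234.6] 0.6 [0.5603 0.2522 0.016 ] [0.5512 0.2532
[... 526 characters left out ...]
-0.0729  0.1042] [ 0.509  -0.0786  0.1   ]
side panel
    [327.9 178.2] 0.8 [ 0.4704 -0.3045  0.0306] [ 0.4692 -0.3518  0.    ]
side key0_top
    [330.  168.5] 0.54 [ 0.4662 -0.3485  0.0387] [ 0.466  -0.3545  0.035 ]
side key1_top
    [332.8 163.2] 0.61 [ 0.4586 -0.3734  0.0438] [ 0.4561 -0.4463  0.    ]
side key2_top
side key3_top
    [336.1 154.3] 0.43 [ 0.4497 -0.4231  0.0483] [ 0.4464 -0.5074  0.    ]
side module0
    [333.6 337.6] 0.95 [0.4371 0.2678 0.0144] [ 0.4359  0.2568 -0.    ]
    [273.9 387.4] 0.85 [0.5442 0.3946 0.0137] [0.545  0.3865 0.    ]
    [275.5 329. ] 0.64 [0.5581 0.2648 0.0156] [0.5593 0.2529 0.    ]
    [347.4 394.2] 0.61 [0.4088 0.3895 0.015 ] [0.407  0.3805 0.    ]
```

Run:
```python
from h import *
goto([0.47,0.32,0.33],np.radians(-5))
```

```text
t 1.35 tcp [0.2773 0.5879 0.2313] shift [-0.0987 -0.1601  0.2886] turn 69.75 tooldown [-0.  0. -1.] j7 -0.21030110065196508
```

```bash
python3 -m inch '-.099 -.160 .289 70;-.099 -.160 .289 70;-.099 -.160 .289 70;-.099 -.160 .289 70;-.099 -.160 .289 70;-.099 -.160 .289 70;-.099 -.160 .289 70;-.099 -.160 .289 70;-.099 -.160 .289 70;-.099 -.160 .289 70'
python3 - <<'E'
from h import *
goto([0.47,0.32,0.33],np.radians(-5))
c=cam("wrist"); save(c,"b.png")
for r in ctrl.place_of("wrist","module0"): print(np.round(r["pixel"],1),r["conf"],onz(c,r["pixel"],0))
for r in ctrl.spot_in("wrist","module0"): print(np.round(r["rect"],1),r["conf"])
E
```

```text
time_s: 2.35
eef_pos: [0.4695, 0.3209, 0.3301]
tcp_rot: [1.273, 1.168, -1.273]
force: [0.9, -0.1, 0.4]
opening: 0.0855
t 2.35 tcp [0.4695 0.3209 0.3301] shift [0.0001 0.0006 0.0008] turn 0.01 tooldown [-0.0007  0.0005 -1.    ] j7 -0.7617174746851345
[258.9 209.4] 0.8 [0.4299 0.2522 0.    ]
[237.  109.3] 0.8 [0.4167 0.3823 0.    ]
[344.5  96.8] 0.77 [0.5486 0.3856 0.    ]
[354.5 198.7] 0.62 [0.5567 0.256  0.    ]
[238.7 199.1  39.7  22. ] 0.62
[333.  185.   42.8  33.4] 0.6
[213.9  97.4  39.6  32.7] 0.55
```

View pics/b.png

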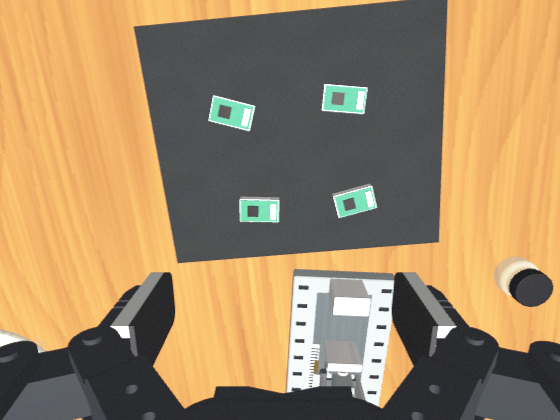

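```bash
cat >> h.py <<'E'
def modules(c,zlo=.009,zhi=.03,zoff=0,xr=(.3,.7),yr=(.17,.5)):
    P=cloud(c);m=((P[...,2]>zlo)&(P[...,2]<zhi)&(P[...,0]>xr[0])&(P[...,0]<xr[1])&(P[...,1]>yr[0])&(P[...,1]<yr[1])).astype(np.uint8)
    n,l,st,_=cv2.connectedComponentsWithStats(m)
    out=[]
    for i in range(1,n):
        if st[i,4]<60: continue
        q=P[l==i]; zt=np.median(q[:,2])
        q=q[abs(q[:,2]-zt)<.004]
        (cx,cy),(w,h),a=cv2.minAreaRect((q[:,:2]*1000).astype(np.float32))
        if w<h: w,h,a=h,w,a+90
        a=(a+90)%180-90
        out.append((cx/1000,cy/1000,zt,w,h,a))
    return out
E
python3 - <<'E'
from h import *
c=cam("wrist")
for o in modules(c): print(np.round(o,3))
E
python3 -m inch '0 .05 .26 0;0 .05 .26 0;0 .05 .26 0;0 .05 .26 0;0 .05 .26 0;0 .05 .26 0;0 .05 .26 0'
python3 - <<'E'
from h import *
c=cam("wrist"); save(c,"c.png",1.4)
for th in ("vise","fixed_jaw","jaw","squeeze","crank_pin"):
    print(th)
    for r in ctrl.place_of("wrist",th):
        if r["conf"]>.2:
            zz={"squeeze":.106,"crank_pin":.1,"vise":0,"fixed_jaw":.025,"jaw":.05}[th]
            print("   ",np.round(r["pixel"],1),round(r["conf"],2),onz(c,r["pixel"],zz))
E
```

```text
[ 0.545  0.384  0.015 50.213 29.932 -9.463]
[  0.41    0.379   0.015  50.184  30.174 -19.036]
[ 0.554  0.256  0.015 50.028 30.724 11.454]
[ 0.431  0.255  0.015 49.6   30.593 -5.496]
time_s: 3.25
eef_pos: [0.4965, 0.0535, 0.3303]
tcp_rot: [1.279, 1.162, -1.28]
force: [0.7, 0.4, 0.8]
opening: 0.0851
vise
    [301.9 169.6] 0.84 [0.5177 0.0326 0.    ]
fixed_jaw
    [311.3  89.2] 0.7 [0.5351 0.1297 0.025 ]
jaw
    [308.7 155.4] 0.98 [0.5251 0.0583 0.05  ]
squeeze
    [316.9 210.6] 0.83 [0.5262 0.0098 0.106 ]
crank_pin
    [304.  280.5] 0.74 [ 0.5068 -0.072   0.1   ]
```

View pics/c.png

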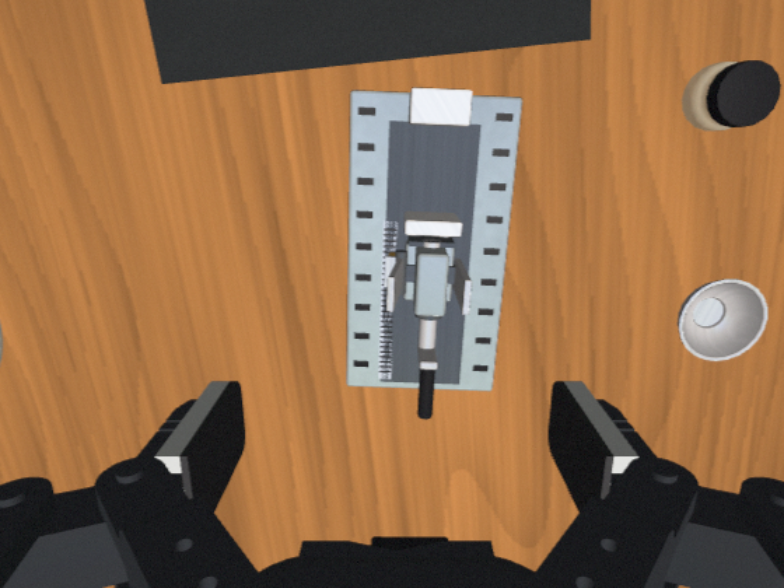

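Run:
```python
from h import *
c=cam("wrist"); P=cloud(c)
np.save("P_c.npy",P)
m=(P[...,2]>.012)&(P[...,2]<.2)&(P[...,0]>.4)&(P[...,0]<.66)&(P[...,1]<.19)&(P[...,1]>-.16)
mm=(m&(P[...,2]<.03)).astype(np.uint8)
n,l,st,_=cv2.connectedComponentsWithStats(mm)
i=1+np.argmax(st[1:,4]); q=P[l==i]; print("bedz",np.percentile(q[:,2],[5,50,95]))
(cx,cy),(w,h),a=cv2.minAreaRect((q[:,:2]*1000).astype(np.float32)); print(cx,cy,w,h,a)
# bench level
print("bench",np.nanmedian(P[(P[...,2]<.01)][:,2]))
th=np.radians(a if w<h else a-90); 
th=(th+np.pi/2)%np.pi-np.pi/2
X=np.array([np.cos(th),np.sin(th)]);Y=np.array([-X[1],X[0]])
O=np.array([cx,cy])/1000+Y*.0125
print("yaw",np.degrees(th),"origin",O)
V=(P[...,:2]-O)@np.stack([X,Y],1)*1000
for lo,hi,nm in((.06,.08,"jaws"),(.1,.13,"plates+pin"),(.082,.1,"block"),(.028,.05,"low")):
    k=m&(P[...,2]>lo)&(P[...,2]<hi); n,l,st,_=cv2.connectedComponentsWithStats(k.astype(np.uint8))
    for i in range(1,n):
        if st[i,4]>15: q=V[l==i]; print(nm,st[i,4],"x",np.percentile(q[:,0],[2,98]),"y",np.percentile(q[:,1],[2,98]),"z",np.median(P[l==i][:,2]))
```

```text
bedz [0.0231 0.0246 0.026 ]
519.079345703125 23.481155395507812 264.2823181152344 140.24586486816406 82.1888198852539
bench -0.00039531178398000133
yaw -7.8111801147461 origin [0.5208 0.0359]
jaws 1118 x [-21.3617  20.6952] y [ 95.1502 119.0557] z 0.07428621043136521
jaws 521 x [-21.2229  20.5891] y [13.3024 24.7555] z 0.07500940418861735
jaws 231 x [-17.4644  16.9048] y [-8.2939  6.8259] z 0.06816038064248581
jaws 66 x [-27.3781 -21.081 ] y [-33.6836  -5.2055] z 0.06896036310631348
jaws 69 x [20.8305 24.8905] y [-33.5017  -9.1996] z 0.07024664970909028
jaws 24 x [-12.0392 -11.9178] y [-44.1498 -20.1073] z 0.0681606326239029
plates+pin 186 x [-33.3002 -26.5796] y [-33.9645  -9.2229] z 0.11733659707105978
plates+pin 197 x [20.9079 25.8293] y [-33.9113  -9.2363] z 0.11749109739731861
plates+pin 483 x [-5.8709  5.9411] y [-126.4195  -77.2244] z 0.10675114163168181
block 1350 x [-11.6904  11.0767] y [-77.753    2.4138] z 0.09193457121230408
block 53 x [-29.5023 -24.4526] y [-32.6241  -9.2358] z 0.0911181875450689
block 71 x [20.8361 24.9008] y [-33.8908  -9.1591] z 0.09171724875515891
low 112 x [-21.9663  19.8191] y [22.614  24.8278] z 0.03955866982360129
low 34 x [-16.9907  17.5094] y [6.2569 6.9009] z 0.046457069334114476
```

```bash
cat >> h.py <<'E'
O=np.array([.5208,.0359]);TH=np.radians(-7.81);VX=np.array([np.cos(TH),np.sin(TH)]);VY=np.array([-VX[1],VX[0]])
def v2w(x,y,z): return np.r_[O+VX*x/1000+VY*y/1000,z]
def w2v(p): d=np.array(p[:2])-O; return np.array([d@VX,d@VY])*1000
E
python3 - <<'E'
from h import *
goto(v2w(0,-21.5,.15),TH); goto(v2w(0,-21.5,.085),TH)
E
```

```text
t 3.6 tcp [0.4962 0.0581 0.3301] shift [0.1801 0.0255 0.0415] turn 2.74 tooldown [-0.0003  0.0002 -1.    ] j7 -0.2522854279279244
t 3.6 tcp [0.4962 0.0581 0.3301] shift [0.2451 0.0255 0.0415] turn 2.74 tooldown [-0.0003  0.0002 -1.    ] j7 -0.2522854279279244
```

```bash
python3 -m inch '.10 .0255 .0415 2.7;.18 .0255 .0415 2.7;.18 .0255 .0415 2.7;.18 .0255 .0415 2.7;.18 .0255 .0415 2.7;.18 .0255 .0415 2.7;.18 .0255 .0415 2.7'
python3 - <<'E'
from h import *
goto(v2w(0,-21.5,.085),TH)
c=cam("wrist"); save(c,"d.png")
E
```

```text
time_s: 4.3
eef_pos: [0.5198, 0.0138, 0.1526]
tcp_rot: [1.312, 1.139, -1.307]
force: [-0.2, -0.1, 0.5]
opening: 0.0853
t 4.3 tcp [0.5198 0.0138 0.1526] shift [ 0.0676 -0.0022 -0.0005] turn -0.07 tooldown [ 0.0037  0.0007 -1.    ] j7 -0.18119511341513808
```

View pics/d.png

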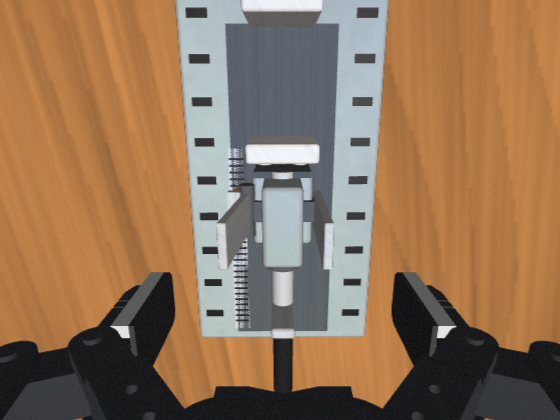

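```bash
python3 -m inch '.03 -.001 0 0;.067 -.001 0 0;.067 -.001 0 0;.067 -.001 0 0;.067 -.001 0 0'; python3 -m inch '0 0 0 0;0 0 0 0;0 0 0 0;0 0 0 0;0 0 0 0;0 0 0 0;0 0 0 0;0 0 0 0' .036 40
python3 - <<'E'
from h import *
goto(v2w(0,-21.5,.085),TH)
c=cam("wrist"); save(c,"e.png")
E
```

```text
time_s: 4.85
eef_pos: [0.519, 0.0131, 0.0857]
tcp_rot: [1.313, 1.138, -1.307]
force: [0.6, -1.1, 0.5]
opening: 0.0855
time_s: 5.65
eef_pos: [0.5242, 0.0124, 0.0869]
tcp_rot: [1.318, 1.131, -1.3]
force: [11.0, -1.8, 6.1]
opening: 0.0424
t 5.65 tcp [0.5242 0.0124 0.0869] shift [ 0.0018 -0.0066 -0.0013] turn -0.17 tooldown [ 0.0139  0.0001 -0.9999] j7 -0.16976841669793996
```

View pics/e.png

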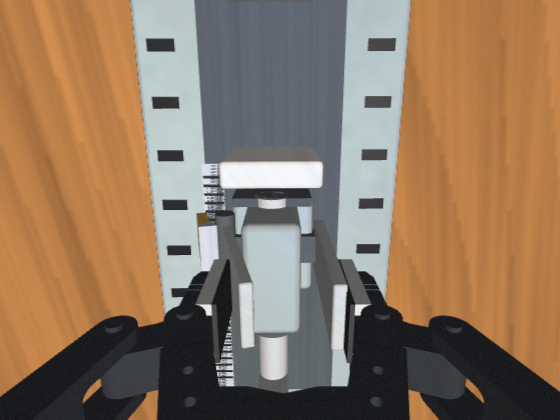

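```bash
python3 -m inch '0 .003 0 0;0 .005 0 0;0 .006 0 0;0 .006 0 0;0 .006 0 0' .030 50
python3 - <<'E'
from h import *
goto(v2w(0,-21.5,.085),TH)
c=cam("wrist"); save(c,"f.png")
E
```

```text
time_s: 6.2
eef_pos: [0.5246, 0.0123, 0.0869]
tcp_rot: [1.313, 1.139, -1.308]
force: [-7.7, -0.0, 25.5]
opening: 0.0417
t 6.2 tcp [0.5246 0.0123 0.0869] shift [ 0.0019 -0.0069 -0.0013] turn -0.14 tooldown [ 0.0034  0.0008 -1.    ] j7 -0.16703031751034092
```

View pics/f.png

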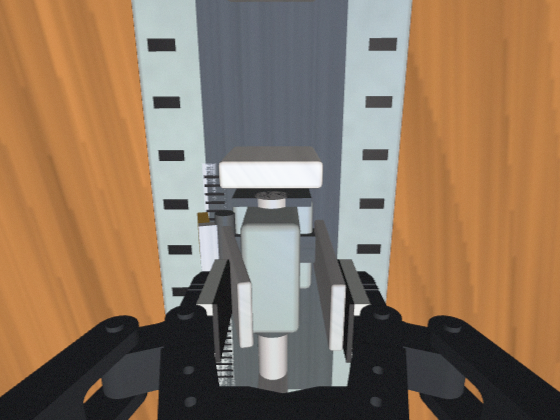

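```bash
python3 -m inch -- '-.001 -.003 .01 0;-.0015 -.003 .022 0;-.0015 -.003 .034 0;-.0015 -.003 .046 0;-.0015 -.003 .058 0;-.0015 -.003 .07 0;-.0015 -.003 .082 0;-.0015 -.003 .09 0;-.0015 -.003 .096 0;-.0015 -.003 .096 0'
python3 - <<'E'
from h import *
s,R,p=tool(); print(w2v(p),p,s['force'],s['opening'])
c=cam("wrist"); save(c,"g.png")
E
```

```text
[  6.9197 -22.8458] [0.5246 0.0123 0.0869] [-7.5597 -0.2399 25.6928] 0.04163768607647224invalid input: not JSON, or not a number
```

View pics/g.png

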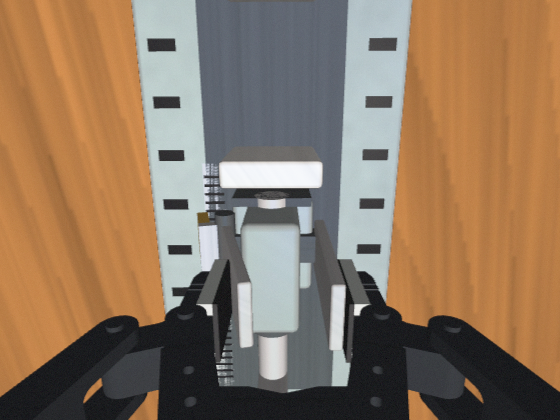

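```bash
python3 -m inch '-.001 -.003 .01 0;-.0015 -.003 .022 0;-.0015 -.003 .034 0;-.0015 -.003 .046 0;-.0015 -.003 .058 0;-.0015 -.003 .07 0;-.0015 -.003 .082 0;-.0015 -.003 .09 0;-.0015 -.003 .096 0;-.0015 -.003 .096 0'
python3 - <<'E'
from h import *
s,R,p=tool(); print(w2v(p),p,s['force'],s['opening'])
c=cam("wrist"); save(c,"g2.png")
E
```

```text
time_s: 7.3
eef_pos: [0.5115, -0.082, 0.0871]
tcp_rot: [1.315, 1.135, -1.303]
force: [8.2, 1.4, 2.1]
opening: 0.0415
[   6.789  -118.0881] [ 0.5115 -0.082   0.0871] [8.1808 1.411  2.1144] 0.041542055665004
```

View pics/g2.png

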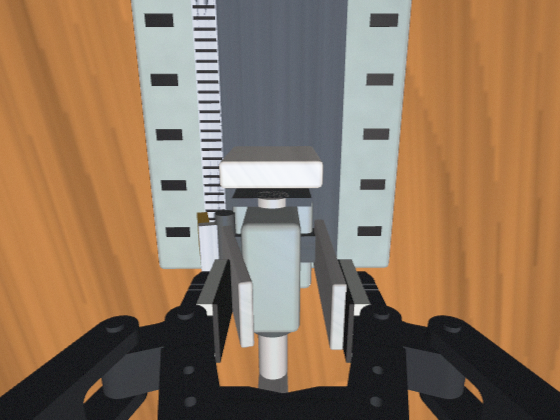

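```bash
python3 -m inch '0 0 0 0;0 0 0 0;0 0 0 0;0 0 0 0' .0854 40;  python3 -m inch '-.04 0 0 0;-.08 0 0 0;-.13 0 -.03 0;-.18 0 -.08 0;-.2 -.01 -.13 0;-.2 -.01 -.18 0;-.2 -.01 -.23 0;-.2 -.01 -.28 0;-.2 -.01 -.33 0;-.2 -.01 -.36 0'
python3 - <<'E'
from h import *
c=cam("wrist"); c=cam("wrist"); save(c,"i.png")
for o in modules(c): print(np.round(o,3))
goto([.5,.26,.25],TH)
P=cloud(c);V=(P[...,:2]-O)@np.stack([VX,VY],1)*1000
k=(abs(V[...,0])<15)&(V[...,1]>-100)&(V[...,1]<90)&(P[...,2]>.065)&(P[...,2]<.085); print("jaw y", np.percentile(V[k][:,1],[2,98]) if k.any() else None)
k=(V[...,0]<-30)&(V[...,0]>-45)&(abs(V[...,1])<70); print("rack z",np.percentile(P[k][:,2],[50,95,99]))
E
```

```text
time_s: 7.75
eef_pos: [0.5071, -0.083, 0.0851]
tcp_rot: [1.311, 1.139, -1.31]
force: [-0.3, -0.1, -0.4]
opening: 0.0854
time_s: 8.75
eef_pos: [0.5458, 0.2689, 0.2853]
tcp_rot: [1.312, 1.139, -1.31]
force: [0.7, 0.5, 1.1]
opening: 0.0855
[ 0.546  0.384  0.015 49.945 30.081 -9.238]
[  0.41    0.379   0.015  51.004  29.982 -18.972]
[ 0.554  0.256  0.015 50.037 30.572 11.228]
[ 0.431  0.255  0.015 50.299 30.741 -6.   ]
t 8.85 tcp [0.5436 0.2767 0.2844] shift [ 0.0344 -0.0411  0.0223] turn 0.49 tooldown [-0.0007  0.0053 -1.    ] j7 -0.663626945457123
jaw y None
rack z [0.0249 0.0262 0.0266]
```

View pics/i.png

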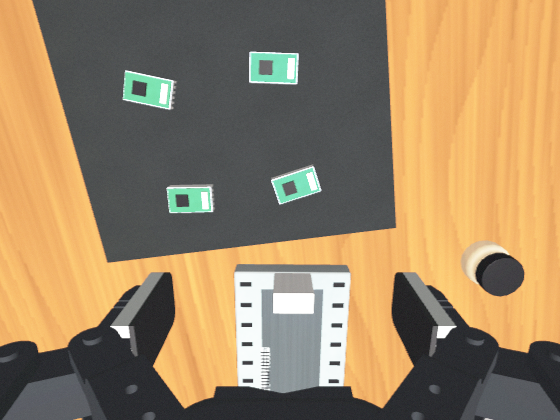

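Run:
```python
from h import *
goto([.554,.256,.004],np.radians(11.4))
```

```text
t 8.85 tcp [0.5436 0.2767 0.2844] shift [0.2803 0.0133 0.0207] turn -18.72 tooldown [-0.0007  0.0053 -1.    ] j7 -0.663626945457123
```

```bash
python3 -m inch '.05 .0133 .0207 -8;.1 .0133 .0207 -16;.15 .0133 .0207 -18.7;.2 .0133 .0207 -18.7;.2 .0133 .0207 -18.7;.2 .0133 .0207 -18.7;.2 .0133 .0207 -18.7;.2 .0133 .0207 -18.7'
python3 - <<'E'
from h import *
goto([.554,.256,.004],np.radians(11.4))
c=cam("wrist"); save(c,"j.png")
for o in modules(c): print(np.round(o,3))
E
```

```text
time_s: 9.65
eef_pos: [0.5582, 0.2459, 0.0882]
tcp_rot: [1.074, 1.289, -1.065]
force: [0.6, 0.7, -0.1]
opening: 0.0855
t 9.65 tcp [0.5582 0.2459 0.0882] shift [ 0.0842 -0.0027 -0.0105] turn -0.66 tooldown [ 0.0053  0.0024 -1.    ] j7 -0.33975409483602037
[ 0.558  0.367  0.014 22.784  6.912  9.152]
[ 0.431  0.255  0.015 51.146 30.903 -6.219]
[ 0.554  0.256  0.015 50.149 30.916 11.222]
```

View pics/j.png

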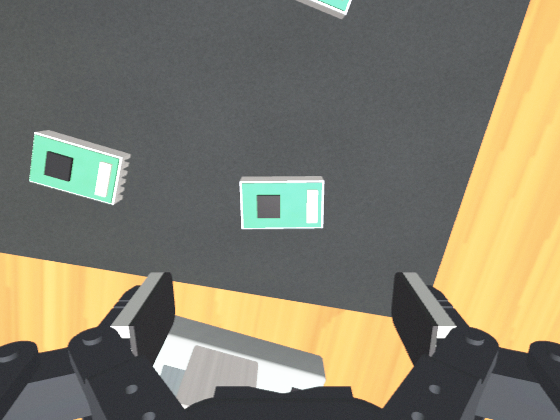

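```bash
python3 -m inch '.02 -.0027 -.0105 0;.05 -.0027 -.0105 0;.075 -.0027 -.0105 0;.084 -.0027 -.0105 0;.084 -.0027 -.0105 0;.084 -.0027 -.0105 0'; python3 -m inch '0 0 0 0;0 0 0 0;0 0 0 0;0 0 0 0;0 0 0 0;0 0 0 0;0 0 0 0' .04 60
python3 - <<'E'
from h import *
goto([.554,.256,.004],np.radians(11.4))
c=cam("wrist"); save(c,"k.png")
E
```

```text
time_s: 10.3
eef_pos: [0.5524, 0.2552, 0.0024]
tcp_rot: [1.072, 1.291, -1.068]
force: [-0.5, -0.3, 0.4]
opening: 0.0852
time_s: 11.0
eef_pos: [0.5525, 0.2551, 0.0024]
tcp_rot: [1.072, 1.291, -1.068]
force: [0.1, 0.3, 7.3]
opening: 0.0485
t 11.0 tcp [0.5525 0.2551 0.0024] shift [-0.0016  0.0016 -0.0006] turn -0.66 tooldown [ 0.0026  0.0012 -1.    ] j7 -0.3738105644960008
```

View pics/k.png

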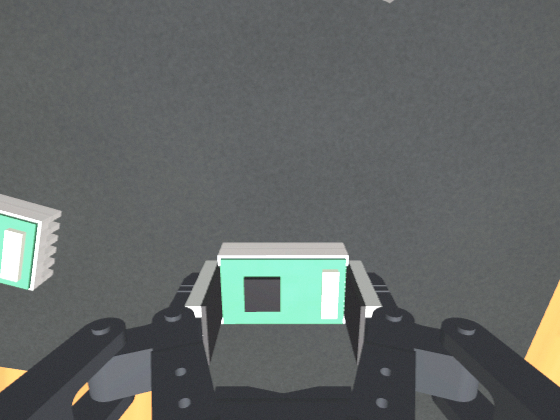

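Run:
```python
from h import *
goto(v2w(0,78.5,.13),TH)
```

```text
t 11.05 tcp [0.5525 0.2552 0.0024] shift [-0.1278 -0.0467  0.135 ] turn 18.54 tooldown [ 0.0026  0.0012 -1.    ] j7 -0.3738290788505157
```

```bash
python3 -m inch '-.04 0 0 0;-.08 0 0 0;-.12 0 0 6;-.128 -.015 .04 12;-.128 -.03 .08 18.5;-.128 -.0467 .12 18.5;-.128 -.0467 .135 18.5;-.128 -.0467 .135 18.5;-.128 -.0467 .135 18.5;-.128 -.0467 .135 18.5'; python3 -m inch '0 0 0 0;0 0 0 0'
python3 - <<'E'
from h import *
goto(v2w(0,78.5,.0285),TH)
c=cam("wrist"); save(c,"l.png")
E
```

```text
time_s: 12.05
eef_pos: [0.5306, 0.1155, 0.1288]
tcp_rot: [1.307, 1.144, -1.306]
force: [0.2, 0.7, -1.3]
opening: 0.0483
time_s: 12.25
eef_pos: [0.5303, 0.1146, 0.1286]
tcp_rot: [1.307, 1.144, -1.307]
force: [-1.1, 0.4, -0.2]
opening: 0.0486
t 12.25 tcp [0.5303 0.1146 0.1286] shift [0.1001 0.0013 0.0008] turn 0.17 tooldown [-0.0003  0.0004 -1.    ] j7 -0.4050461313867872
```

View pics/l.png

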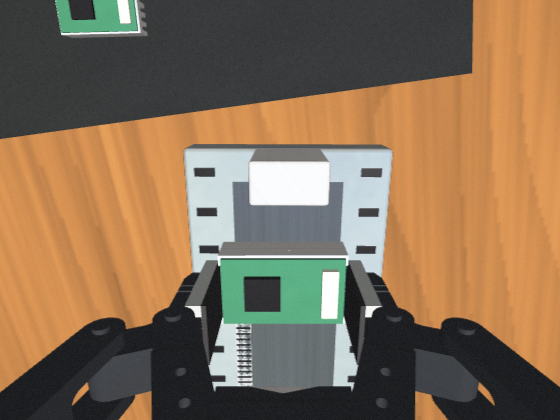

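```bash
python3 -m inch '.03 .0013 .0015 0;.06 .0013 .0015 0;.085 .0013 .0015 0;.095 .0013 .0015 0;.099 .0013 .0015 0;.099 .0013 .0015 0;.099 .0013 .0015 0'
python3 - <<'E'
from h import *
s,R,p=tool(); print(w2v(p),p[2],s['force'],s['opening'])
c=cam("wrist"); save(c,"m.png")
E
```

```text
time_s: 13.0
eef_pos: [0.5326, 0.1119, 0.0309]
tcp_rot: [1.31, 1.141, -1.306]
force: [0.2, 0.4, -1.6]
opening: 0.0484
[ 1.3292 76.9082] 0.03086054575358731 [ 0.1511  0.4497 -1.5668] 0.048428387630576046
```

View pics/m.png

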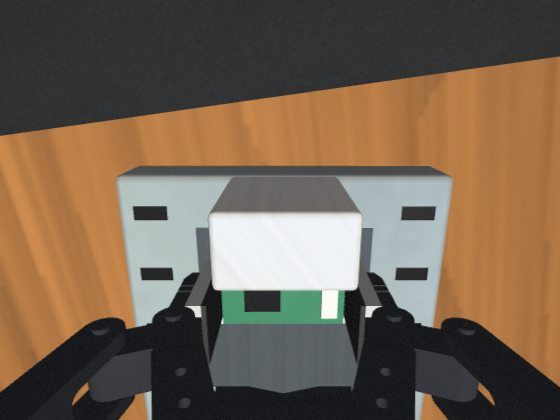

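```bash
python3 -m inch '.002 -.0012 -.0008 0;.0035 -.0012 -.0008 0;.004 -.0012 -.0008 0;.004 -.0012 -.0008 0'; python3 -m inch '0 0 0 0;0 0 0 0;0 0 0 0;0 0 0 0;0 0 0 0' .068
python3 - <<'E'
from h import *
s,R,p=tool(); print(w2v(p),p[2],s['force'],s['opening'])
E
```

```text
time_s: 13.45
eef_pos: [0.5309, 0.1129, 0.0274]
tcp_rot: [1.309, 1.142, -1.307]
force: [-3.4, -0.3, 11.8]
opening: 0.0486
time_s: 13.95
eef_pos: [0.5304, 0.1125, 0.0256]
tcp_rot: [1.308, 1.142, -1.308]
force: [0.4, -0.1, 0.3]
opening: 0.0679
[-0.945 77.202] 0.02558499681789349 [ 0.4127 -0.0717  0.3345] 0.06792352137040514
```

```bash
python3 - <<'E'
from h import *
goto([.431,.255,.12],np.radians(-6.1))
E
python3 -m inch '-.03 0 0 0;-.07 0 0 0;-.1 -.01 -.01 0;-.12 -.05 -.05 0;-.12 -.07 -.09 0;-.1 -.09 -.12 -1.5;-.095 -.118 -.128 -1.5;-.095 -.118 -.128 -1.5;-.095 -.118 -.128 -1.5;-.095 -.118 -.128 -1.5' .0854
python3 - <<'E'
from h import *
c=cam("wrist");c=cam("wrist"); save(c,"n.png")
for o in modules(c): print(np.round(o,3))
goto([.431,.255,.003],np.radians(-6.1))
E
```

```text
t 13.95 tcp [0.5304 0.1125 0.0256] shift [-0.0944 -0.1177 -0.1278] turn -1.66 tooldown [-0.0003 -0.     -1.    ] j7 -0.40879046403345953
time_s: 14.95
eef_pos: [0.4319, 0.2546, 0.121]
tcp_rot: [1.291, 1.154, -1.289]
force: [0.1, -0.6, -0.5]
opening: 0.0859
[  0.41    0.378   0.015  50.21   27.597 -18.884]
[ 0.543  0.37   0.013 50.635  3.648 -7.081]
[ 0.431  0.256  0.015 50.021 29.847 -6.617]
t 15.05 tcp [0.4321 0.2544 0.1211] shift [ 0.1181 -0.0013 -0.0004] turn -0.29 tooldown [ 0.001   0.0001 -1.    ] j7 -0.7367560191043256
```

View pics/n.png

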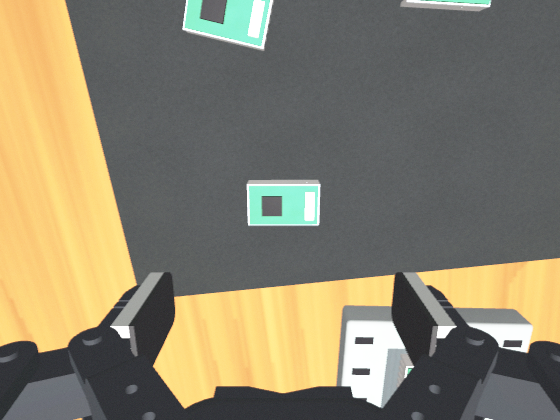

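```bash
python3 -m inch '.04 -.0013 -.001 0;.08 -.0013 -.001 0;.11 -.0013 -.001 0;.118 -.0013 -.001 0;.118 -.0013 -.001 0;.118 -.0013 -.001 0'; python3 -m inch '0 0 0 0;0 0 0 0;0 0 0 0;0 0 0 0;0 0 0 0;0 0 0 0;0 0 0 0' .04 60
python3 - <<'E'
from h import *
goto([.431,.2555,.003],np.radians(-6.1))
goto(v2w(0,46,.1),TH)
E
```

```text
time_s: 15.65
eef_pos: [0.4309, 0.2567, 0.0038]
tcp_rot: [1.291, 1.155, -1.288]
force: [-0.4, -0.3, 0.4]
opening: 0.0857
time_s: 16.35
eef_pos: [0.4308, 0.257, 0.0044]
tcp_rot: [1.291, 1.155, -1.287]
force: [-1.8, -1.1, 9.0]
opening: 0.0481
t 16.35 tcp [0.4308 0.257  0.0044] shift [0.0014 0.0004 0.0015] turn -0.16 tooldown [ 0.0023  0.0013 -1.    ] j7 -0.7671136973560136
t 16.35 tcp [0.4308 0.257  0.0044] shift [-0.0956  0.1151  0.1639] turn 1.55 tooldown [ 0.0023  0.0013 -1.    ] j7 -0.7671136973560136
```

```bash
python3 -m inch '-.04 0 0 0;-.08 0 0 0;-.12 0 0 0;-.13 .03 .035 1.5;-.13 .06 .075 1.5;-.13 .09 .115 1.5;-.13 .115 .155 1.5;-.13 .115 .1626 1.5;-.1 .115 .1626 1.5;-.08 .115 .1626 1.5'; python3 -m inch '0 0 0 0;0 0 0 0;0 0 0 0';python3 - <<'E'
from h import *
goto(v2w(0,47.3,.0295),TH)
c=cam("wrist"); save(c,"o.png"); print(ctrl.state()["opening"])
E
```

```text
time_s: 17.35
eef_pos: [0.5261, 0.0817, 0.0824]
tcp_rot: [1.31, 1.141, -1.309]
force: [-0.5, 0.5, -0.8]
opening: 0.0487
time_s: 17.65
eef_pos: [0.5271, 0.0828, 0.084]
tcp_rot: [1.309, 1.141, -1.306]
force: [0.3, -0.0, 0.4]
opening: 0.0484
t 17.65 tcp [0.5271 0.0828 0.084 ] shift [0.0545 0.     0.0001] turn 0.09 tooldown [ 0.002   0.0005 -1.    ] j7 -0.3474685325416846
0.04820727317513347
```

View pics/o.png

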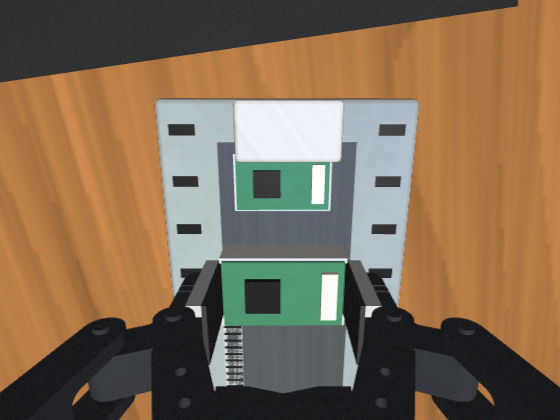

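```bash
cat >> h.py <<'E'
def vise_scan(c):
    P=cloud(c);V=(P[...,:2]-O)@np.stack([VX,VY],1)*1000;Z=P[...,2]
    def rep(nm,k,minA=100):
        n,l,st,_=cv2.connectedComponentsWithStats(k.astype(np.uint8))
        for i in range(1,n):
            if st[i,4]>minA:
                q=V[l==i];(a,b),(w,h),t=cv2.minAreaRect(q.astype(np.float32))
                print(nm,st[i,4],"x",q[:,0].min().round(1),q[:,0].max().round(1),"y",q[:,1].min().round(1),q[:,1].max().round(1),"z",np.median(Z[l==i]).round(4),"rect",np.round((a,b,w,h,t),1))
    inb=(abs(V[...,0])<75)&(V[...,1]>-150)&(V[...,1]<125)
    rep("jaw",inb&(Z>.066)&(Z<.08)); rep("mod",inb&(Z>.034)&(Z<.05)); rep("bed",inb&(Z>.02)&(Z<.03),1500)
E
python3 - <<'E'
from h import *
c=cam("wrist"); vise_scan(c)
E
```

```text
jaw 6744 x -21.7 22.4 y 95.1 119.9 z 0.0743 rect [  0.4 107.5  44.1  24.8   0. ]
mod 4736 x -27.1 23.2 y 62.8 93.0 z 0.0403 rect [-2.  77.9 30.2 50.3 90. ]
bed 28275 x -69.8 70.7 y -4.0 119.8 z 0.0245 rect [  0.5  58.1 123.4 140.8  89.7]
bed 8731 x -49.5 47.1 y -68.0 -13.1 z 0.0248 rect [ -1.3 -40.7  96.6  54.4   0.6]
```

```bash
cat >> h.py <<'E'
def held(c):
    s,R,p=tool();P=cloud(c);T=(P-p)@R  # tool coords
    k=(abs(T[...,1])<22)&(abs(T[...,2])<25)&(T[...,0]>-.03)&(T[...,0]<.01)&(abs(T[...,1])<.022)
    q=T[k]*1000
    xt=np.median(q[:,0]);q=q[abs(q[:,0]-xt)<2.5]
    print("held: tool x top",xt.round(1),"z range",np.percentile(q[:,2],[1,99]).round(1),"y",np.percentile(q[:,1],[1,99]).round(1), "world vise y of centre",w2v(p)[1]-np.percentile(q[:,2],[1,99]).mean())
E
python3 - <<'E'
from h import *
c=cam("wrist"); held(c); goto(v2w(1,47.1,.029),TH)
E
```

```text
held: tool x top -9.8 z range [-13.7  15.2] y [-21.6  21.7] world vise y of centre 46.45015512456544
t 17.8 tcp [0.527  0.0827 0.0839] shift [0.0549 0.0011 0.0001] turn 0.08 tooldown [ 0.002   0.0005 -1.    ] j7 -0.3473862916341385
```

```bash
python3 -m inch '.03 .001 0 0;.045 .001 0 0;.052 .001 0 0;.0555 .001 0 0;.0555 .001 0 0;.0555 .001 0 0'
python3 - <<'E'
from h import *
s,R,p=tool(); print(w2v(p),p[2],s['force'],s['opening'])
E
```

```text
time_s: 18.4
eef_pos: [0.5266, 0.0821, 0.0294]
tcp_rot: [1.308, 1.143, -1.309]
force: [-8.4, -1.4, 16.4]
opening: 0.0482
[-0.4922 46.5981] 0.029419608624417403 [-8.4445 -1.3677 16.4403] 0.04820784811827295
```

```bash
python3 -m inch '-.001 .0012 0 0;-.001 .0012 0 0';  python3 -m inch '0 0 0 0;0 0 0 0;0 0 0 0;0 0 0 0;0 0 0 0' .07
python3 - <<'E'
from h import *
goto([.545,.384,.12],np.radians(-9.4))
E
```

```text
time_s: 18.6
eef_pos: [0.5297, 0.0822, 0.0295]
tcp_rot: [1.31, 1.141, -1.306]
force: [-2.0, -0.5, 7.8]
opening: 0.0485
time_s: 19.1
eef_pos: [0.5283, 0.082, 0.0281]
tcp_rot: [1.308, 1.142, -1.308]
force: [1.0, 0.4, 0.7]
opening: 0.0701
t 19.1 tcp [0.5283 0.082  0.0281] shift [-0.0919 -0.0242 -0.3015] turn 1.65 tooldown [-0.0003 -0.     -1.    ] j7 -0.3478766452609619
```

```bash
python3 -m inch '-.03 0 0 0;-.07 0 0 0;-.12 0 -.02 0;-.13 -.01 -.07 0;-.13 -.024 -.12 1.5;-.13 -.024 -.17 1.5;-.13 -.024 -.22 1.5;-.12 -.024 -.27 1.5;-.1 -.024 -.3 1.5;-.1 -.024 -.3015 1.5' .0854
python3 - <<'E'
from h import *
c=cam("wrist");c=cam("wrist");c=cam("wrist"); save(c,"q.png")
for o in modules(c): print(np.round(o,3))
goto([.545,.384,.004],np.radians(-9.4))
E
```

```text
time_s: 20.1
eef_pos: [0.5411, 0.3904, 0.1245]
tcp_rot: [1.319, 1.137, -1.325]
force: [-1.3, 0.2, -0.2]
opening: 0.0854
[ 0.546  0.384  0.015 50.049 30.845 -9.856]
[  0.411   0.38    0.015  50.58   30.87  -18.81 ]
t 20.25 tcp [0.5452 0.3829 0.1276] shift [ 0.1236 -0.0003 -0.0013] turn 0.14 tooldown [-0.0008 -0.0017 -1.    ] j7 -0.8508414380302527
```

View pics/q.png

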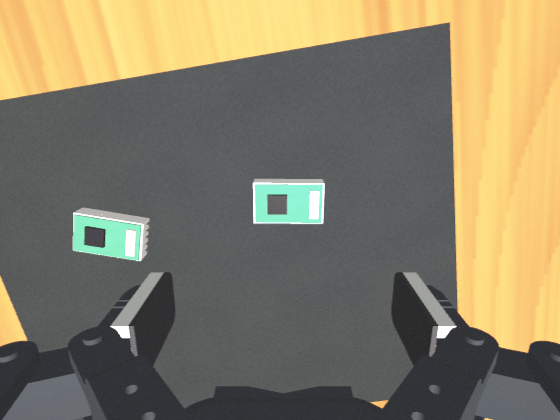

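```bash
python3 -m inch '.04 .0005 -.0013 0;.08 .0005 -.0013 0;.11 .0005 -.0013 0;.124 .0005 -.0013 0;.124 .0005 -.0013 0;.124 .0005 -.0013 0;.124 .0005 -.0013 0'
python3 - <<'E'
from h import *
goto([.546,.384,.004],np.radians(-9.7))
c=cam("wrist");save(c,"r.png")
E
```

```text
time_s: 20.95
eef_pos: [0.5478, 0.3859, 0.0068]
tcp_rot: [1.331, 1.128, -1.324]
force: [-0.3, 0.3, 0.1]
opening: 0.0857
t 20.95 tcp [0.5478 0.3859 0.0068] shift [ 0.0028 -0.0015  0.0022] turn 0.41 tooldown [ 0.0032  0.0023 -1.    ] j7 -0.8625190611681507
```

View pics/r.png

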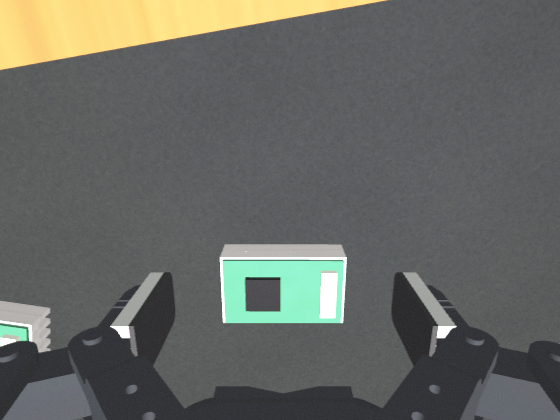

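```bash
python3 -m inch '.003 -.001 .0015 0;.003 -.001 .0015 0;.003 -.001 .0015 0';python3 -m inch '0 0 0 0;0 0 0 0;0 0 0 0;0 0 0 0;0 0 0 0;0 0 0 0;0 0 0 0' .04 60
python3 - <<'E'
from h import *
c=cam("wrist"); held(c)
goto(v2w(1,15.4,.13),TH)
E
```

```text
time_s: 21.3
eef_pos: [0.5447, 0.3839, 0.0015]
tcp_rot: [1.327, 1.129, -1.327]
force: [-0.3, 0.9, -0.5]
opening: 0.0853
time_s: 22.0
eef_pos: [0.5452, 0.3842, 0.0017]
tcp_rot: [1.328, 1.128, -1.326]
force: [0.5, -0.8, 3.9]
opening: 0.0482
held: tool x top 1.3 z range [-104.8   56.4] y [-21.6  21.6] world vise y of centre 372.5634129958892
t 22.05 tcp [0.5452 0.3842 0.0017] shift [-0.1285  0.0326  0.3322] turn -1.44 tooldown [ 0.0008  0.0007 -1.    ] j7 -0.8625505907043449
```

```bash
sed -i 's/(abs(T\[...,1\])<22)&(abs(T\[...,2\])<25)/(abs(T[...,2])<.022)/' h.py; python3 -m inch '-.04 0 0 0;-.08 0 .01 0;-.12 0 .05 0;-.13 .01 .10 -1.4;-.13 .02 .15 -1.4;-.13 .03 .2 -1.4;-.13 .0326 .25 -1.4;-.13 .0326 .3 -1.4;-.1 .0326 .33 -1.4;-.085 .0326 .3322 -1.4'; python3 -m inch '0 0 0 0;0 0 0 0;0 0 0 0;0 0 0 0';python3 - <<'E'
from h import *
c=cam("wrist"); save(c,"s.png"); held(c); vise_scan(c); goto(v2w(1,15.4,.028),TH)
E
```

```text
time_s: 23.05
eef_pos: [0.5207, 0.0427, 0.0843]
tcp_rot: [1.311, 1.136, -1.321]
force: [0.1, -0.5, -0.7]
opening: 0.0484
time_s: 23.45
eef_pos: [0.5244, 0.0523, 0.0871]
tcp_rot: [1.309, 1.142, -1.306]
force: [0.2, 0.2, -0.2]
opening: 0.0486
held: tool x top -13.6 z range [-15.8  13. ] y [-21.6  21.6] world vise y of centre 17.86856241536176
jaw 7726 x -21.7 22.5 y 94.9 119.7 z 0.0743 rect [  0.4 107.3  44.1  24.8   0.1]
mod 6191 x -27.0 23.1 y 63.0 93.1 z 0.0402 rect [-1.9 78.1 50.2 30.1  0.1]
mod 5410 x -24.3 26.0 y 30.2 60.7 z 0.0402 rect [ 0.9 45.4 30.5 50.3 89.9]
mod 1352 x -21.7 22.3 y -72.6 -68.8 z 0.0425 rect [  0.3 -70.6  44.    3.5   0.6]
bed 38129 x -70.1 70.7 y -31.9 119.9 z 0.0245 rect [  0.3  43.9 140.7 151.7   0.1]
bed 6577 x -49.0 49.2 y -100.1 -47.8 z 0.0249 rect [  0.1 -73.7  52.1  98.2  89.6]
t 23.5 tcp [0.5242 0.0521 0.087 ] shift [ 0.059  -0.0002  0.0011] turn 0.08 tooldown [ 0.0014  0.0006 -1.    ] j7 -0.2992692410039063
```

View pics/s.png

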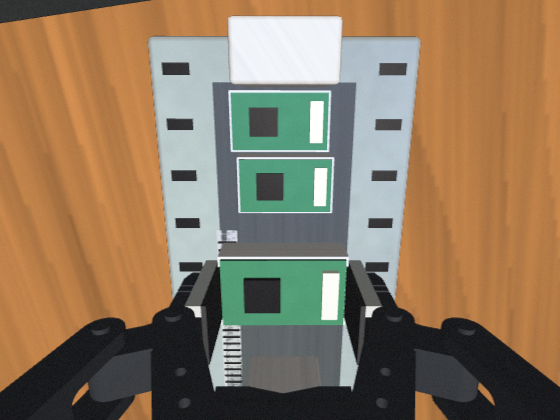

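```bash
python3 -m inch '.03 -.0005 .0037 0;.045 -.0005 .0037 0;.055 -.0005 .0037 0;.06 -.0005 .0037 0;.061 -.0005 .0037 0;.061 -.0005 .0037 0'
python3 - <<'E'
from h import *
s,R,p=tool(); print(w2v(p),p[2],s['force'],s['opening'])
E
```

```text
time_s: 24.1
eef_pos: [0.5222, 0.0477, 0.0266]
tcp_rot: [1.309, 1.142, -1.309]
force: [-5.8, -0.0, 10.0]
opening: 0.0485
[-0.1939 11.843 ] 0.026622129425432656 [-5.8341 -0.0238 10.0029] 0.048529961415186465
```

```bash
python3 -m inch '-.0008 .001 0 0;-.0008 .001 0 0';  python3 -m inch '0 0 0 0;0 0 0 0;0 0 0 0;0 0 0 0;0 0 0 0' .07
python3 - <<'E'
from h import *
goto([.41,.379,.12],np.radians(-18.9))
E
```

```text
time_s: 24.3
eef_pos: [0.5247, 0.0474, 0.0269]
tcp_rot: [1.311, 1.14, -1.307]
force: [-0.4, 0.0, -0.4]
opening: 0.0489
time_s: 24.8
eef_pos: [0.5235, 0.047, 0.026]
tcp_rot: [1.309, 1.141, -1.31]
force: [-0.1, 0.9, -0.4]
opening: 0.0702
t 24.8 tcp [0.5235 0.047  0.026 ] shift [-0.094  -0.1579 -0.3134] turn 11.04 tooldown [-0.0001 -0.     -1.    ] j7 -0.2959553786911753
```

```bash
python3 -m inch '-.03 0 0 0;-.07 0 0 0;-.12 -.01 -.02 0;-.14 -.035 -.06 5;-.14 -.06 -.1 11;-.14 -.085 -.14 11;-.14 -.11 -.19 11;-.14 -.135 -.23 11;-.14 -.158 -.28 11;-.12 -.158 -.3134 11' .0854; python3 -m inch '0 0 0 0;0 0 0 0;0 0 0 0'
python3 - <<'E'
from h import *
c=cam("wrist"); save(c,"u.png")
for o in modules(c): print(np.round(o,3))
goto([.411,.38,.003],np.radians(-18.9))
E
```

```text
time_s: 25.8
eef_pos: [0.4082, 0.3838, 0.1485]
tcp_rot: [1.449, 1.04, -1.441]
force: [1.2, 1.1, 0.2]
opening: 0.0856
time_s: 26.1
eef_pos: [0.4103, 0.3775, 0.1459]
tcp_rot: [1.448, 1.033, -1.449]
force: [0.5, -0.2, -0.2]
opening: 0.0853
[  0.411   0.38    0.015  49.974  29.671 -18.836]
t 26.15 tcp [0.4107 0.3773 0.1463] shift [ 0.1433 -0.0007 -0.0028] turn -0.09 tooldown [ 0.0004 -0.0008 -1.    ] j7 -1.1842631319767463
```

View pics/u.png

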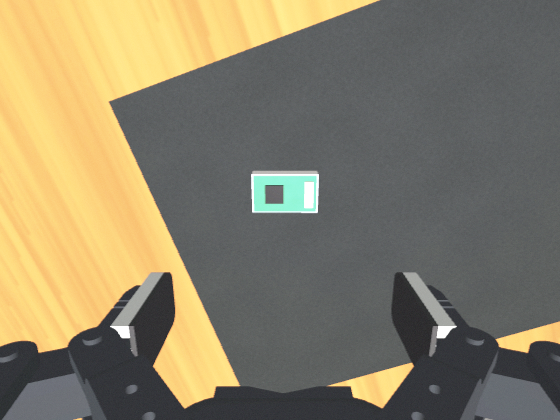

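```bash
python3 -m inch '.05 0 -.0026 0;.09 0 -.0026 0;.125 0 -.0026 0;.142 0 -.0026 0;.143 0 -.0026 0;.143 0 -.0026 0;.143 0 -.0026 0';python3 -m inch '0 0 0 0;0 0 0 0;0 0 0 0;0 0 0 0;0 0 0 0;0 0 0 0;0 0 0 0' .04 60
python3 - <<'E'
from h import *
c=cam("wrist"); held(c); save(c,"v.png")
goto(v2w(1,-17,.13),TH)
E
```

```text
time_s: 26.85
eef_pos: [0.4121, 0.382, 0.0048]
tcp_rot: [1.451, 1.035, -1.446]
force: [-0.4, 0.4, -0.3]
opening: 0.0853
time_s: 27.55
eef_pos: [0.4114, 0.3821, 0.0045]
tcp_rot: [1.449, 1.035, -1.446]
force: [0.1, -1.4, 7.4]
opening: 0.0481
held: tool x top -10.3 z range [-12.6  16.4] y [-21.7  21.6] world vise y of centre 326.2443577344036
t 27.6 tcp [0.4114 0.3821 0.0045] shift [-0.1258  0.2198  0.3086] turn -11.05 tooldown [ 0.0015  0.0012 -1.    ] j7 -1.2228386626535201
```

View pics/v.png

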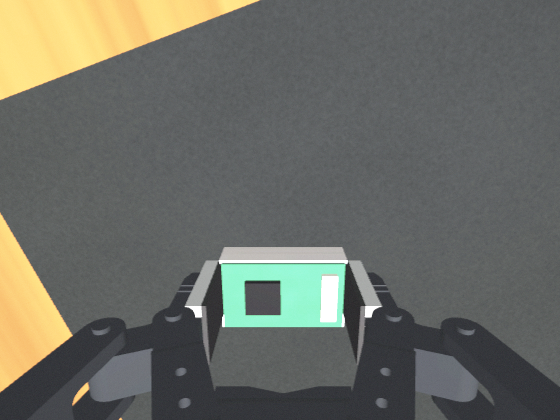

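```bash
python3 -m inch '-.045 0 0 0;-.09 0 0 0;-.13 .02 .02 -2;-.135 .05 .06 -8;-.135 .08 .1 -11;-.135 .11 .14 -11;-.135 .14 .18 -11;-.135 .17 .22 -11;-.135 .2 .26 -11;-.13 .22 .3 -11'; python3 -m inch '0 0 .008 0;.02 0 .0085 0;.04 0 .0085 0;.04 0 .0085 0;.04 0 .0085 0;.04 0 .0085 0';python3 - <<'E'
from h import *
c=cam("wrist"); save(c,"w.png"); held(c); vise_scan(c); goto(v2w(0.5,-17,.0295),TH)
E
```

```text
time_s: 28.6
eef_pos: [0.5238, 0.024, 0.1342]
tcp_rot: [1.312, 1.138, -1.307]
force: [0.5, -0.3, -1.2]
opening: 0.0483
time_s: 29.2
eef_pos: [0.5214, 0.0187, 0.094]
tcp_rot: [1.31, 1.141, -1.308]
force: [-0.2, 0.9, -0.3]
opening: 0.0485
held: tool x top -10.5 z range [-12.9  16.1] y [-21.6  21.6] world vise y of centre -18.64670475107114
jaw 3375 x -21.7 22.4 y -95.6 -68.7 z 0.0742 rect [  0.4 -82.2  44.1  26.8   0.1]
mod 669 x -21.2 21.7 y 94.4 95.6 z 0.0423 rect [ 0.3 95.   1.2 42.9 90. ]
mod 6695 x -27.2 23.2 y 63.2 93.2 z 0.0402 rect [-2.  78.2 30.  50.3 90. ]
mod 10450 x -24.4 26.3 y -6.9 53.1 z 0.0402 rect [ 0.9 23.1 60.1 50.4 89.5]
mod 155 x -35.2 -25.2 y -111.5 -99.3 z 0.0404 rect [ -30.4 -104.5   12.4    8.    77.4]
bed 44743 x -69.8 70.6 y -67.9 103.5 z 0.0245 rect [  0.3  17.9 140.5 171.2   0.1]
bed 1828 x 23.2 52.2 y -140.2 -84.4 z 0.0247 rect [  38.4 -111.8   55.2   28.6   86.5]
t 29.25 tcp [0.5216 0.0186 0.0941] shift [ 0.0646 -0.0027 -0.    ] turn -0.01 tooldown [ 0.0018  0.0002 -1.    ] j7 -0.2551852998196422
```

View pics/w.png

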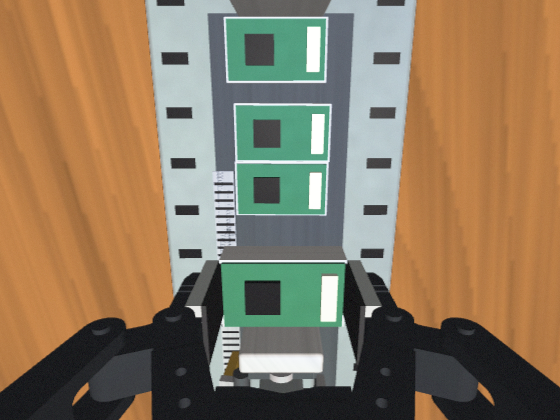

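```bash
python3 -m inch '.03 -.002 .005 0;.045 -.002 .005 0;.058 -.002 .005 0;.0635 -.002 .005 0;.0645 -.002 .005 0;.0645 -.002 .005 0'
python3 - <<'E'
from h import *
s,R,p=tool(); print(w2v(p),p[2],s['force'],s['opening'])
E
```

```text
time_s: 29.85
eef_pos: [0.5182, 0.0136, 0.0295]
tcp_rot: [1.309, 1.141, -1.309]
force: [-2.8, -0.9, 3.2]
opening: 0.0484
[  0.4044 -22.4084] 0.029491904433673007 [-2.8399 -0.8964  3.226 ] 0.048390618912948394
```

Release, rise, and centre module 1.

```bash
python3 -m inch '0 0 0 0;0 0 0 0;0 0 0 0;0 0 0 0;0 0 0 0' .07; python3 -m inch '-.03 0 0 0;-.07 0 0 0;-.07 0 -.05 0;-.07 0 -.1 0;-.07 0 -.1 0;-.07 0 -.1 0;-.07 0 -.1 0'
python3 - <<'E'
from h import *
c=cam("wrist"); save(c,"x.png"); vise_scan(c); goto(v2w(.4,78,.03),TH)
E
```

```text
time_s: 30.35
eef_pos: [0.5182, 0.0134, 0.0286]
tcp_rot: [1.31, 1.141, -1.309]
force: [0.7, 0.5, 0.3]
opening: 0.0697
time_s: 31.05
eef_pos: [0.5313, 0.1112, 0.0982]
tcp_rot: [1.309, 1.141, -1.311]
force: [0.2, -0.2, 0.5]
opening: 0.0697
jaw 5128 x -21.8 22.4 y 95.2 120.2 z 0.0743 rect [  0.3 107.7  24.9  44.1  89.8]
mod 381 x -21.2 21.6 y 119.1 120.1 z 0.0421 rect [  0.2 119.6  42.8   1.    0.1]
mod 2880 x -27.2 23.1 y 63.1 93.3 z 0.0404 rect [-2.1 78.2 29.7 50.4 89.4]
mod 10101 x -26.0 26.2 y -38.9 54.0 z 0.0403 rect [ 0.1  7.8 93.3 51.3 88.7]
bed 30181 x -70.2 70.6 y -60.9 120.1 z 0.0246 rect [  0.2  29.6 140.8 180.8   0.1]
t 31.1 tcp [0.5314 0.1107 0.0982] shift [ 0.0682  0.0001 -0.0026] turn -0.16 tooldown [-0.0009 -0.0011 -1.    ] j7 -0.437201116287935
```

View pics/x.png

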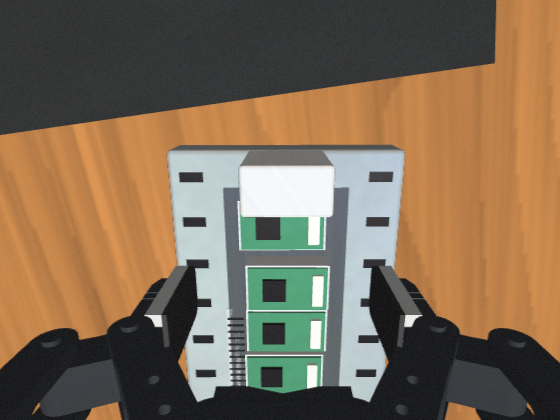

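```bash
python3 -m inch '.03 .0 -.002 0;.055 .0 -.002 0;.066 .0 -.002 0;.068 .0 -.002 0;.068 .0 -.002 0';python3 -m inch '0 0 0 0;0 0 0 0;0 0 0 0;0 0 0 0;0 0 0 0;0 0 0 0' .046 20
python3 - <<'E'
from h import *
s,R,p=tool(); print(w2v(p),p[2],s['force'],s['opening'])
E
```

```text
time_s: 31.6
eef_pos: [0.5322, 0.1136, 0.0307]
tcp_rot: [1.31, 1.141, -1.311]
force: [0.5, 0.6, 0.6]
opening: 0.0701
time_s: 32.2
eef_pos: [0.5331, 0.1145, 0.0318]
tcp_rot: [1.311, 1.14, -1.308]
force: [-1.6, -0.3, 5.6]
opening: 0.0491
[ 1.4628 79.5659] 0.03180899275451513 [-1.6481 -0.3368  5.5738] 0.0491364552923545
```

```bash
python3 -m inch '0 -.001 0 0;0 -.001 0 0;0 -.001 0 0'; python3 -m inch '0 0 0 0;0 0 0 0;0 0 0 0;0 0 0 0' .07; python3 -m inch '-.04 0 0 0;-.08 0 0 0;-.12 0 .02 0;-.12 0 .06 0;-.12 0 .1 0;-.12 0 .1 0;-.12 0 .1 0;-.12 0 .1 0;-.12 0 .1 0' .0854
python3 - <<'E'
from h import *
c=cam("wrist"); save(c,"y.png"); vise_scan(c); goto(v2w(5,-117,.15),TH)
E
```

```text
time_s: 32.5
eef_pos: [0.533, 0.1146, 0.0318]
tcp_rot: [1.312, 1.139, -1.307]
force: [1.6, -1.6, 6.4]
opening: 0.0493
time_s: 32.9
eef_pos: [0.5304, 0.1146, 0.0302]
tcp_rot: [1.309, 1.142, -1.31]
force: [0.8, -0.3, 0.1]
opening: 0.0703
time_s: 33.8
eef_pos: [0.5173, 0.0171, 0.1503]
tcp_rot: [1.308, 1.143, -1.308]
force: [-0.4, -0.0, -0.2]
opening: 0.0856
jaw 1610 x -21.5 22.3 y 94.4 102.9 z 0.0741 rect [ 0.4 98.6  8.5 43.8 89.8]
jaw 2152 x -21.6 22.2 y -95.7 -69.3 z 0.0747 rect [  0.3 -82.5  26.4  43.8  90. ]
jaw 211 x -28.3 -22.0 y -129.2 -103.2 z 0.0732 rect [ -22.9 -115.9    5.9   26.    12.3]
jaw 150 x 21.1 26.3 y -129.3 -103.1 z 0.0731 rect [  21.5 -116.    26.1    5.    78.4]
mod 305 x -21.1 21.6 y 94.5 95.4 z 0.0421 rect [ 0.2 94.9 42.7  0.9  0.1]
mod 4002 x -25.4 24.6 y 63.4 93.2 z 0.0402 rect [-0.4 78.3 50.1 29.8  0.1]
mod 6610 x -24.6 26.1 y -7.3 53.0 z 0.0402 rect [ 0.9 23.1 60.6 50.1 89. ]
mod 2898 x -26.1 24.0 y -40.4 -9.3 z 0.0402 rect [ -0.9 -24.8  31.   50.1  89.6]
mod 570 x -21.7 22.2 y -72.2 -69.3 z 0.0424 rect [  0.2 -70.7  43.9   2.9   0.3]
bed 43126 x -70.1 70.5 y -144.9 113.9 z 0.0246 rect [  0.2 -15.6 140.6 258.8   0.1]
t 33.85 tcp [0.5173 0.017  0.1503] shift [0.0002 0.0057 0.0978] turn 0.09 tooldown [-0.0005  0.0005 -1.    ] j7 -0.23963482222631552
```

View pics/y.png

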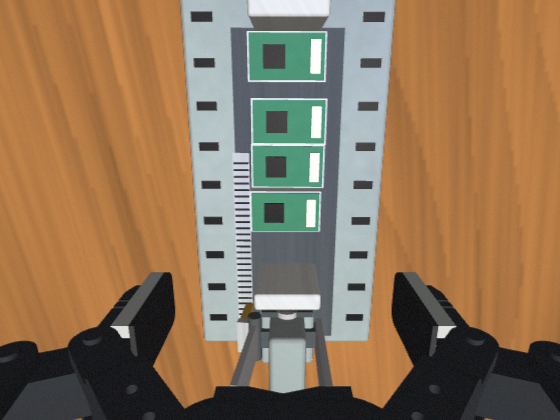

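```bash
python3 -m inch '0 .0055 .05 0;0 .0055 .098 0;.0 .0055 .098 0;.0 .0055 .098 0;.03 .0055 .098 0;.06 .0055 .098 0;.066 .0055 .098 0;.066 .0055 .098 0;.066 .0055 .098 0'
python3 - <<'E'
from h import *
s,R,p=tool(); print(w2v(p),p[2],s['force'],s['opening'])
E
python3 -m inch '0 0 0 0;0 0 0 0;0 0 0 0;0 0 0 0;0 0 0 0;0 0 0 0;0 0 0 0;0 0 0 0' .03 50
python3 - <<'E'
from h import *
s,R,p=tool(); print(w2v(p),p[2],s['force'],s['opening'])
c=cam("wrist"); save(c,"z.png")
E
```

```text
time_s: 34.75
eef_pos: [0.5104, -0.0814, 0.0854]
tcp_rot: [1.309, 1.141, -1.307]
force: [-0.7, -0.6, 0.3]
opening: 0.0852
[   5.5979 -117.6333] 0.0854190787265082 [-0.7039 -0.5945  0.2816] 0.08520322580370393
time_s: 35.55
eef_pos: [0.5113, -0.0826, 0.0863]
tcp_rot: [1.311, 1.138, -1.307]
force: [3.2, -0.3, 7.1]
opening: 0.0414
[   6.7177 -118.641 ] 0.08633704537654813 [ 3.1825 -0.3257  7.0714] 0.04139964211382326
```

View pics/z.png

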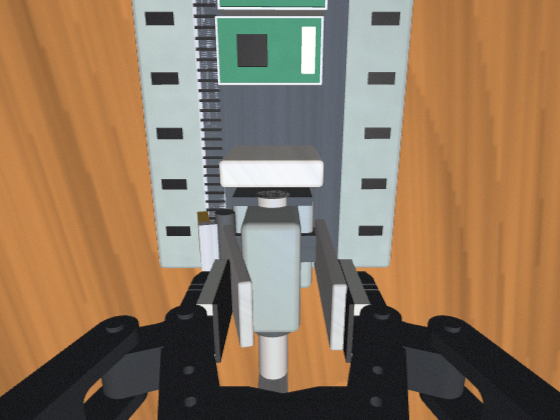

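```bash
python3 -m inch '0 0 -.005 0;0 0 -.01 0;0 0 -.015 0;0 0 -.02 0;0 0 -.024 0;0 0 -.027 0;0 0 -.029 0;0 0 -.031 0;0 0 -.033 0;0 0 -.035 0'; python3 -m inch '0 0 -.001 0;0 0 -.002 0;0 0 -.003 0;0 0 -.004 0;0 0 -.005 0;0 0 -.006 0;0 0 -.007 0;0 0 -.0075 0;0 0 -.0075 0'
python3 - <<'E'
from h import *
s,R,p=tool(); print(w2v(p),p[2],s['force'],s['opening'])
c=cam("wrist"); save(c,"aa.png"); vise_scan(c)
E
```

```text
time_s: 36.6
eef_pos: [0.516, -0.0488, 0.0863]
tcp_rot: [1.311, 1.137, -1.308]
force: [0.2, -2.7, 6.9]
opening: 0.0418
time_s: 37.5
eef_pos: [0.5169, -0.0417, 0.0863]
tcp_rot: [1.311, 1.137, -1.308]
force: [0.9, -2.3, 7.4]
opening: 0.0414
[  6.7074 -77.3812] 0.08634600862802998 [ 0.9465 -2.341   7.3642] 0.04139910833058116
jaw 3169 x -21.6 22.2 y -41.2 -28.8 z 0.0752 rect [  0.3 -35.   12.4  43.8  89.9]
jaw 1206 x -17.4 18.3 y -54.2 -46.5 z 0.0687 rect [  0.4 -50.4  35.7   7.7   0.2]
jaw 190 x -22.8 -14.6 y -75.7 -62.5 z 0.0732 rect [-21.2 -67.9  14.5   6.8  59.9]
jaw 281 x 21.2 26.4 y -88.3 -62.5 z 0.0732 rect [ 23.8 -75.4  25.8   5.1  90. ]
mod 15670 x -26.2 26.0 y -29.7 38.0 z 0.0402 rect [-0.2  4.3 67.9 51.6 89.4]
bed 20109 x -70.1 -21.2 y -135.3 41.5 z 0.0245 rect [-45.6 -46.8  48.8 176.8   0.2]
bed 21094 x 20.4 70.6 y -127.4 41.3 z 0.0245 rect [ 45.5 -43.  168.7  50.2  89.9]
```

View pics/aa.png

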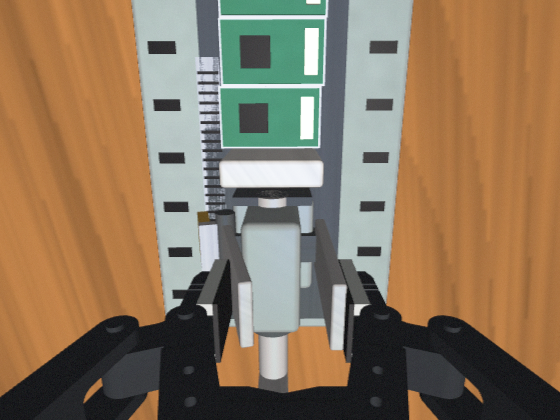

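```bash
python3 -m inch '0 0 -.001 0;0 0 -.002 0;0 0 -.0027 0;0 0 -.0027 0;0 0 -.0027 0;0 0 -.0027 0'
python3 - <<'E'
from h import *
s,R,p=tool(); print(w2v(p),p[2],s['force'],s['opening'])
E
python3 -m inch '0 0 0 0;0 0 0 0;0 0 0 0;0 0 0 0;0 0 0 0' .0854;  python3 -m inch '-.04 0 0 0;-.08 0 0 0;-.08 0 -.02 0;-.08 0 -.04 0;-.08 0 -.04 0;-.08 0 -.04 0'
python3 - <<'E'
from h import *
s,R,p=tool(); print(w2v(p),p[2],s['force'],s['opening'])
c=cam("wrist"); save(c,"ab.png"); vise_scan(c)
E
```

```text
time_s: 38.15
eef_pos: [0.5173, -0.0391, 0.0863]
tcp_rot: [1.311, 1.137, -1.308]
force: [1.5, -2.4, 7.4]
opening: 0.0415
[  6.7053 -74.8046] 0.08634601070128284 [ 1.4901 -2.3653  7.3998] 0.041463988244061285
time_s: 38.65
eef_pos: [0.5164, -0.0374, 0.0849]
tcp_rot: [1.31, 1.14, -1.308]
force: [-0.5, -0.1, 0.0]
opening: 0.0859
time_s: 39.25
eef_pos: [0.5211, 0.0022, 0.1646]
tcp_rot: [1.309, 1.142, -1.309]
force: [-1.0, -0.3, 0.3]
opening: 0.0851
[  4.9137 -33.3666] 0.16455629685398976 [-1.0299 -0.2949  0.2515] 0.08507189278709827
jaw 1367 x -21.5 22.2 y -37.4 -24.9 z 0.0752 rect [  0.4 -31.2  43.8  12.4   0.1]
jaw 564 x -17.5 18.1 y -50.2 -42.8 z 0.069 rect [  0.3 -46.2  35.7   7.3   1.6]
jaw 210 x -27.8 -22.0 y -84.5 -58.8 z 0.0731 rect [-23.  -71.3   5.6  26.1   9.4]
jaw 114 x 21.1 26.3 y -84.0 -58.8 z 0.0732 rect [ 21.5 -71.2  25.2   4.8  78.2]
mod 13538 x -26.1 25.8 y -27.2 96.1 z 0.0402 rect [ -0.   34.5 123.3  51.8  89.7]
bed 15788 x -70.1 -21.1 y -144.5 102.3 z 0.0245 rect [-45.6 -21.1  48.7 246.9   0.1]
bed 17362 x 21.3 70.4 y -144.4 102.3 z 0.0245 rect [ 45.8 -21.  246.6  49.1  89.9]
```

View pics/ab.png

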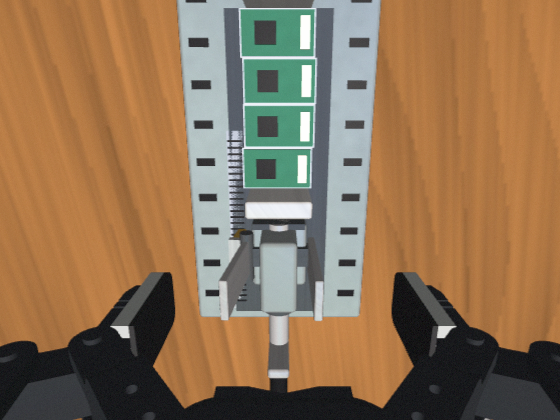

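```bash
python3 - <<'E'
from h import *
goto(v2w(.3,-110,.165),TH)
E
python3 -m inch '0 -.004 .04 0;0 -.004 .076 0;0 -.004 .076 0;0 -.004 .076 0;0 -.004 .076 0' .05
python3 - <<'E'
from h import *
c=cam("wrist"); save(c,"ac.png"); 
P=cloud(c);V=(P[...,:2]-O)@np.stack([VX,VY],1)*1000;Z=P[...,2]
k=(abs(V[...,0])<12)&(V[...,1]<-105)&(Z>.07)&(Z<.13)
n,l,st,_=cv2.connectedComponentsWithStats(k.astype(np.uint8))
for i in range(1,n):
    if st[i,4]>40:
        q=V[l==i];z=Z[l==i];print(st[i,4],np.percentile(q,[2,98],axis=0).round(1).tolist(),np.percentile(z,[2,50,98]))
k2=k&(Z>.1);q=V[k2];print("pin",np.percentile(q,[1,50,99],axis=0).round(1).tolist())
for r in ctrl.place_of("wrist","crank_pin"): print(r, w2v(onz(c,r["pixel"],.102)))
goto(v2w(.3,-155,.083),TH)
E
```

```text
t 39.3 tcp [0.5209 0.0014 0.1644] shift [-0.0006 -0.0045  0.0758] turn -0.05 tooldown [-0.0003 -0.0005 -1.    ] j7 -0.2060260996044453
time_s: 39.8
eef_pos: [0.5067, -0.0723, 0.1644]
tcp_rot: [1.31, 1.142, -1.309]
force: [0.3, 0.1, 0.2]
opening: 0.0499
2510 [[-6.2, -175.3], [6.6, -106.5]] [0.0799 0.1048 0.1097]
pin [[-5.8, -176.8], [0.1, -148.8], [6.5, -127.1]]
{'pixel': [288.6, 300.7], 'conf': 0.93} [   2.9764 -157.4153]
t 39.9 tcp [ 0.5068 -0.0716  0.1644] shift [ 0.0814 -0.0005  0.0466] turn 0.05 tooldown [-0.0002  0.0005 -1.    ] j7 -0.04873538916652592
```

View pics/ac.png

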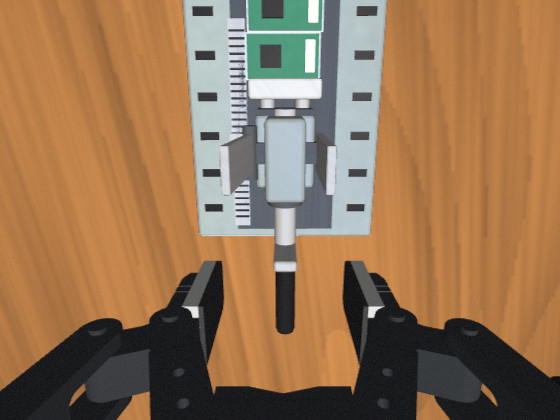

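```bash
python3 -m inch '0 -.0005 .0486 0;0 -.0005 .0486 0;.03 -.0005 .0486 0;.06 -.0005 .0486 0;.08 -.0005 .0486 0;.0815 -.0005 .0486 0;.0815 -.0005 .0486 0';python3 -m inch '0 0 0 0;0 0 0 0;0 0 0 0;0 0 0 0;0 0 0 0;0 0 0 0' .006 40
python3 - <<'E'
from h import *
s,R,p=tool(); print(w2v(p),p[2],s['force'],s['opening'])
c=cam("wrist"); save(c,"ad.png"); goto(v2w(.3,-157,.083),TH)
E
```

```text
time_s: 40.6
eef_pos: [0.4996, -0.1202, 0.0829]
tcp_rot: [1.309, 1.143, -1.31]
force: [-0.4, 0.1, 0.4]
opening: 0.0501
time_s: 41.2
eef_pos: [0.5012, -0.121, 0.0841]
tcp_rot: [1.311, 1.139, -1.307]
force: [2.2, -0.2, 6.0]
opening: 0.0106
[   1.8561 -158.0705] 0.08409792081638526 [ 2.2235 -0.1648  5.9874] 0.010611833595723952
t 41.25 tcp [ 0.5012 -0.121   0.0841] shift [ 0.0011 -0.0016 -0.0011] turn -0.04 tooldown [ 0.0031 -0.0005 -1.    ] j7 0.05713246723586483
```

View pics/ad.png

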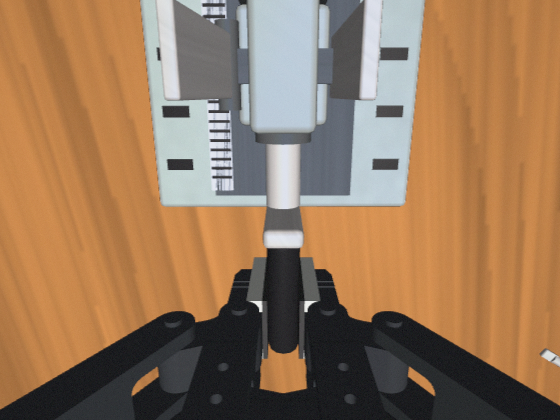

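```bash
python3 -m inch '.0001 .0024 0 0;.0005 .0048 0 0;.0011 .0071 0 0;.0019 .0093 0 0;.0029 .0115 0 0;.0042 .0136 0 0;.0056 .0155 0 0;.0073 .0172 0 0;.0091 .0188 0 0;.011 .0202 0 0'
python3 - <<'E'
from h import *
s,R,p=tool(); v=w2v(p);print(v,p[2],s['force'],s['opening'], "theta",np.arctan2(v[0]-.3,(p[2]+.0187-.078)*1000))
E
```

```text
time_s: 42.25
eef_pos: [0.5176, -0.1238, 0.073]
tcp_rot: [1.308, 1.144, -1.313]
force: [-4.7, 1.3, 14.9]
opening: 0.0108
[  18.4963 -158.6083] 0.07304056191774126 [-4.6651  1.2819 14.891 ] 0.01078495640968669 theta 0.9240207292150707
```

```bash
python3 -m inch '.0021 .0012 0 0;.0043 .0022 0 0;.0066 .0029 0 0;.0089 .0034 0 0;.0113 .0037 0 0;.0137 .0038 0 0;.0161 .0036 0 0;.0185 .0032 0 0;.0208 .0025 0 0;.023 .0016 0 0'
python3 - <<'E'
from h import *
s,R,p=tool(); v=w2v(p);print(v,p[2],s['force'],s['opening'], "theta",np.arctan2(v[0]-.3,(p[2]+.0187-.078)*1000))
c=cam("wrist"); save(c,"ae.png")
E
```

```text
time_s: 43.25
eef_pos: [0.5248, -0.1253, 0.0518]
tcp_rot: [1.312, 1.134, -1.305]
force: [1.8, -1.2, 22.3]
opening: 0.0106
[  25.8746 -159.1368] 0.051817078645908926 [ 1.7607 -1.195  22.252 ] 0.010608177034734196 theta 1.8554424662000413
```

View pics/ae.png

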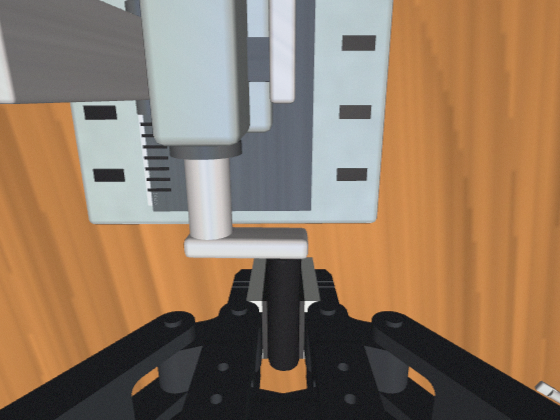

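```bash
python3 -m inch '.0021 -.0011 0 0;.0041 -.0024 0 0;.006 -.0039 0 0;.0077 -.0056 0 0;.0092 -.0074 0 0;.0092 -.0074 0 0'
python3 - <<'E'
from h import *
s,R,p=tool(); v=w2v(p);print(v,p[2],s['force'],s['opening'], "theta",np.arctan2(v[0]-.3,(p[2]+.0187-.078)*1000))
E
```

```text
time_s: 43.9
eef_pos: [0.5241, -0.1254, 0.0445]
tcp_rot: [1.317, 1.124, -1.296]
force: [13.4, -4.6, 12.0]
opening: 0.0102
[  25.2143 -159.3919] 0.04450200374831573 [13.4262 -4.5612 12.0357] 0.010166782566964051 theta 2.1067592926838725
```

Run:
```python
from h import *
c=cam("wrist"); save(c,"af.png")
for r in ctrl.place_of("wrist","crank_pin"): print(r, w2v(onz(c,r["pixel"],.06)))
c=cam("side"); cv2.imwrite("pics/af_side.png",cv2.resize(c["frame"][180:320,220:400],None,fx=4,fy=4))
```

```text
(no output)
```

View pics/af.png

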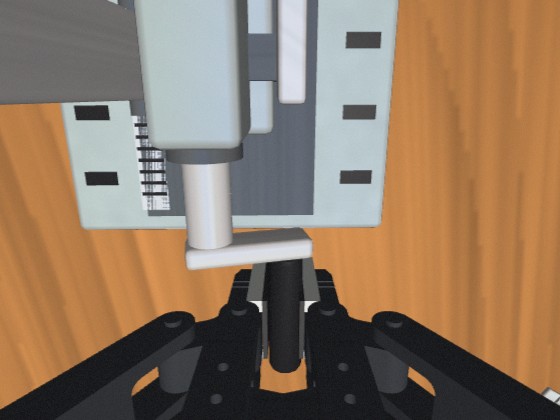

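View pics/af_side.png

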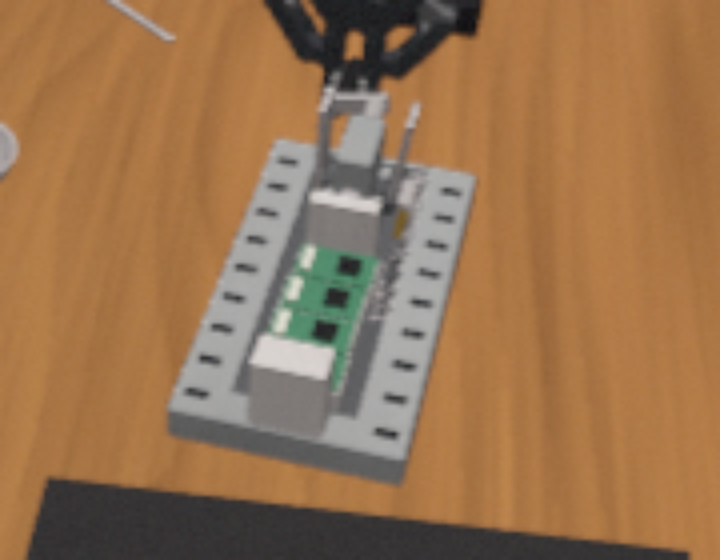

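```bash
cat >> h.py <<'E'
def crank(c):
    P=cloud(c);V=(P[...,:2]-O)@np.stack([VX,VY],1)*1000;Z=P[...,2]*1000
    s,R,p=tool();print("tcp vise",w2v(p),p[2]*1000,"F",s["force"],"op",s["opening"])
    k=(V[...,1]<-118)&(V[...,1]>-138)&(abs(V[...,0])<45)&(Z>30)&(Z<115)
    for x0 in range(-40,44,4):
        kk=k&(abs(V[...,0]-x0)<2)
        if kk.sum()>5: print(x0,kk.sum(),"top z",np.percentile(Z[kk],95).round(1),"y",np.percentile(V[kk][:,1],[5,95]).round(1))
E
python3 - <<'E'
from h import *
crank(cam("wrist"))
E
```

```text
tcp vise [  25.1567 -159.3795] 44.47096993334552 F [14.2634 -4.3249 12.5951] op 0.010399231035250527
-8 32 top z 83.4 y [-130.7 -122.6]
-4 627 top z 86.0 y [-133.9 -118.9]
0 740 top z 85.4 y [-133.9 -118.8]
4 776 top z 84.8 y [-133.8 -118.7]
8 631 top z 83.6 y [-134.  -119.5]
12 421 top z 82.9 y [-134.3 -128.3]
16 413 top z 81.9 y [-134.4 -128.3]
20 459 top z 81.0 y [-137.2 -128.3]
24 504 top z 80.0 y [-137.4 -128.4]
28 448 top z 79.2 y [-137.2 -128.4]
32 181 top z 78.4 y [-134.1 -128.6]
```

```bash
python3 -m inch '0 0 0 0;0 0 0 0;0 0 0 0' .04
python3 - <<'E'
from h import *
crank(cam("wrist"));goto(v2w(23.5,-157,.0545),TH)
E
```

```text
time_s: 44.4
eef_pos: [0.5119, -0.1223, 0.039]
tcp_rot: [1.308, 1.144, -1.312]
force: [0.1, 0.1, 0.7]
opening: 0.04
tcp vise [  12.7419 -157.9437] 38.931213158933794 F [ 0.2614 -0.4683 -0.5952] op 0.040328021241258186
-8 85 top z 83.6 y [-132.9 -120.1]
-4 716 top z 86.1 y [-133.8 -118.8]
0 786 top z 85.4 y [-133.9 -118.9]
4 802 top z 84.8 y [-133.9 -118.8]
8 627 top z 83.5 y [-134.2 -119.4]
12 454 top z 82.8 y [-134.3 -128.3]
16 468 top z 81.7 y [-134.2 -128.3]
20 495 top z 80.9 y [-137.3 -128.3]
24 536 top z 80.0 y [-137.2 -128.4]
28 489 top z 79.1 y [-137.3 -128.4]
32 183 top z 78.3 y [-134.3 -128.6]
t 44.45 tcp [ 0.512  -0.1223  0.0389] shift [-0.0156  0.0107 -0.001 ] turn -0.04 tooldown [-0.0034  0.0007 -1.    ] j7 0.057200736540681675
```

```bash
python3 -m inch '0 .0107 -.001 0;-.0156 .0107 -.001 0;-.0156 .0107 -.001 0;-.0156 .0107 -.001 0;-.0156 .0107 -.001 0';python3 -m inch '0 0 0 0;0 0 0 0;0 0 0 0;0 0 0 0;0 0 0 0;0 0 0 0' .004 115
python3 - <<'E'
from h import *
s,R,p=tool();print("tcp vise",w2v(p),p[2]*1000,"F",s["force"],"op",s["opening"])
E
```

```text
time_s: 44.95
eef_pos: [0.5241, -0.123, 0.0548]
tcp_rot: [1.309, 1.142, -1.31]
force: [-0.3, -0.5, 0.0]
opening: 0.0405
time_s: 45.55
eef_pos: [0.5245, -0.1232, 0.0553]
tcp_rot: [1.309, 1.141, -1.31]
force: [0.1, 0.1, -2.1]
opening: 0.0084
tcp vise [  25.2386 -157.0832] 55.337274913530095 F [ 0.1046  0.1174 -2.0631] op 0.008404131359378869
```

```bash
python3 -m inch '.0017 -.0005 0 0;.0034 -.0011 0 0;.0051 -.0019 0 0;.0067 -.0027 0 0;.0082 -.0037 0 0;.0096 -.0047 0 0;.011 -.006 0 0;.0122 -.0072 0 0;.0122 -.0072 0 0'
python3 - <<'E'
from h import *
c=cam("wrist");save(c,"ag.png");crank(c)
E
```

```text
time_s: 46.45
eef_pos: [0.5237, -0.1234, 0.0503]
tcp_rot: [1.314, 1.131, -1.301]
force: [-6.5, 1.2, 49.8]
opening: 0.0084
tcp vise [  24.5544 -157.4378] 50.29660931744245 F [-6.9982  1.4055 48.2871] op 0.008673225266128
-8 69 top z 82.2 y [-133.8 -126.2]
-4 555 top z 86.6 y [-133.9 -118.8]
0 685 top z 85.9 y [-134.3 -118.8]
4 709 top z 84.7 y [-134.4 -119. ]
8 572 top z 82.8 y [-134.4 -119.5]
12 385 top z 81.5 y [-134.7 -128.9]
16 363 top z 80.0 y [-134.7 -128.9]
20 383 top z 78.7 y [-137.3 -128.8]
24 420 top z 77.1 y [-137.4 -128.9]
28 350 top z 75.7 y [-137.3 -128.9]
32 106 top z 74.3 y [-135.  -129.3]
```

```bash
python3 -m inch '-.003 .002 0 0;-.007 .005 0 0;-.007 .005 0 0';python3 -m inch '0 0 0 0;0 0 0 0;0 0 0 0' .04
python3 - <<'E'
from h import *
c=cam("wrist");crank(c)
E
python3 -m inch '-.04 -.01 0 0;-.08 -.015 0 0;-.12 -.02 0 0;-.14 -.02 -.04 0;-.16 -.02 -.08 0;-.18 -.02 -.12 0;-.18 -.02 -.14 0;-.18 -.02 -.14 0;-.18 -.02 -.14 0;-.18 -.02 -.14 0'
python3 - <<'E'
from h import *
c=cam("wrist");c=cam("wrist");save(c,"ah.png");vise_scan(c);crank(c)
E
```

```text
time_s: 46.8
eef_pos: [0.5243, -0.1233, 0.0532]
tcp_rot: [1.311, 1.138, -1.307]
force: [-3.9, -0.0, 21.7]
opening: 0.0085
time_s: 47.1
eef_pos: [0.5221, -0.1228, 0.05]
tcp_rot: [1.309, 1.142, -1.31]
force: [-0.2, 0.1, -0.4]
opening: 0.04
tcp vise [  22.8038 -157.0361] 49.86361136458644 F [-0.2629  0.7483 -0.3032] op 0.040047339787625355
-8 54 top z 82.7 y [-132.5 -121.2]
-4 555 top z 86.3 y [-133.6 -118.8]
0 661 top z 85.6 y [-134.1 -118.9]
4 696 top z 84.8 y [-133.9 -118.8]
8 560 top z 83.3 y [-134.1 -119.4]
12 387 top z 82.3 y [-134.3 -128.4]
16 366 top z 81.1 y [-134.4 -128.5]
20 394 top z 79.9 y [-137.3 -128.5]
24 444 top z 78.7 y [-137.3 -128.5]
28 391 top z 77.7 y [-137.2 -128.4]
32 144 top z 76.8 y [-134.4 -128.7]
time_s: 48.15
eef_pos: [0.5211, 0.0169, 0.2295]
tcp_rot: [1.309, 1.141, -1.313]
force: [1.3, -1.1, -0.1]
opening: 0.0399
jaw 2331 x -21.9 22.2 y 94.5 119.2 z 0.0742 rect [  0.2 106.9  44.   24.7   0.1]
jaw 1265 x -21.9 21.8 y -51.1 -24.7 z 0.0746 rect [ -0.1 -37.9  26.4  43.7  90. ]
jaw 118 x -28.3 -22.2 y -85.7 -60.3 z 0.0728 rect [-23.2 -72.8   5.7  25.1  10.6]
jaw 440 x 6.6 32.1 y -149.9 -123.2 z 0.0758 rect [  17.4 -137.6   23.7   27.1   78.1]
mod 8340 x -26.1 25.7 y -26.5 95.2 z 0.0402 rect [ -0.1  34.4 121.9  51.6  89.8]
bed 11698 x -70.2 -9.3 y -145.1 119.8 z 0.0245 rect [-45.8 -12.6  59.1 265.9   3.2]
bed 12437 x 8.4 70.3 y -143.9 119.5 z 0.0245 rect [ 45.8 -12.7 265.6  59.9  86.6]
tcp vise [  3.0563 -18.8065] 229.63830448887282 F [-0.1553 -0.4183 -0.3172] op 0.03976102044635232
-8 22 top z 82.1 y [-133.1 -118.9]
-4 92 top z 86.2 y [-134.3 -119.2]
0 68 top z 85.8 y [-133.9 -118.4]
4 84 top z 84.8 y [-134.1 -118.9]
8 58 top z 83.0 y [-133.8 -121.4]
12 66 top z 81.9 y [-134.2 -128.2]
16 56 top z 80.6 y [-134.1 -128.3]
20 65 top z 80.0 y [-136.  -128.3]
24 68 top z 79.1 y [-137.2 -128. ]
28 58 top z 77.0 y [-136.9 -128.4]
32 20 top z 76.5 y [-134.1 -128.9]
```

View pics/ah.png

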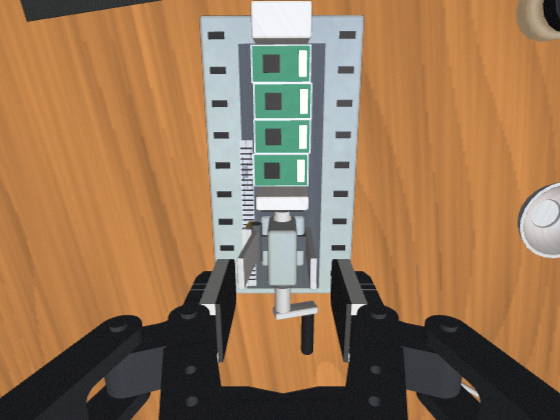

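Run:
```python
from h import *
goto([.47,-.28,.25],TH)
```

```text
t 48.25 tcp [0.5213 0.0169 0.2296] shift [-0.0201 -0.0095  0.3011] turn -0.19 tooldown [-0.0013 -0.0006 -1.    ] j7 -0.23792458265494226
```

```bash
python3 -m inch '-.02 -.0095 .05 0;-.02 -.0095 .1 0;-.02 -.0095 .15 0;-.02 -.0095 .2 0;-.02 -.0095 .25 0;-.02 -.0095 .3 0;-.02 -.0095 .3 0;-.02 -.0095 .3 0;-.02 -.0095 .3 0;-.02 -.0095 .3 0' 0 40
python3 - <<'E'
from h import *
c=cam("wrist");c=cam("wrist");save(c,"ai.png",1.4)
for k in range(4):
    for r in ctrl.place_of("wrist",f"key{k}_top"): print(k,np.round(r["pixel"],1),round(r["conf"],2),onz(c,r["pixel"],.04),depth(c,r["pixel"]))
P=cloud(c);Z=P[...,2]
k=(Z>.033)&(Z<.06)&(P[...,1]<-.2)&(abs(P[...,0]-.47)<.12)
n,l,st,_=cv2.connectedComponentsWithStats(k.astype(np.uint8))
for i in range(1,n):
    if st[i,4]>60:
        q=P[l==i];print(st[i],cv2.minEnclosingCircle((q[:,:2]*1000).astype(np.float32)),np.median(q,axis=0))
k=(Z>.02)&(Z<.06)&(P[...,1]<-.2)&(abs(P[...,0]-.47)<.12)
n,l,st,_=cv2.connectedComponentsWithStats(k.astype(np.uint8));i=1+np.argmax(st[1:,4]);print(cv2.minAreaRect((P[l==i][:,:2]*1000).astype(np.float32)))
goto([.47,-.28,.25],TH)
E
```

```text
time_s: 49.25
eef_pos: [0.4718, -0.2755, 0.2501]
tcp_rot: [1.308, 1.143, -1.307]
force: [0.7, 1.3, -0.6]
opening: -0.0002
0 [275.7 220.1] 0.9 [ 0.4573 -0.3198  0.04  ] [ 0.458  -0.3164  0.0501]
1 [279.3 249.6] 0.71 [ 0.4565 -0.3518  0.04  ] [ 0.4572 -0.3474  0.0504]
[ 260  200   37   59 1705] ((456.9874267578125, -331.5218505859375), 31.084766387939453) [ 0.459  -0.3273  0.0419]
((468.5638427734375, -366.1882019042969), (137.70999145507812, 84.44719696044922), 84.52433776855469)
t 49.55 tcp [ 0.4716 -0.2767  0.2503] shift [ 0.0003 -0.0011  0.0035] turn 0.02 tooldown [ 0.0001  0.     -1.    ] j7 0.3842275628233491
```

View pics/ai.png

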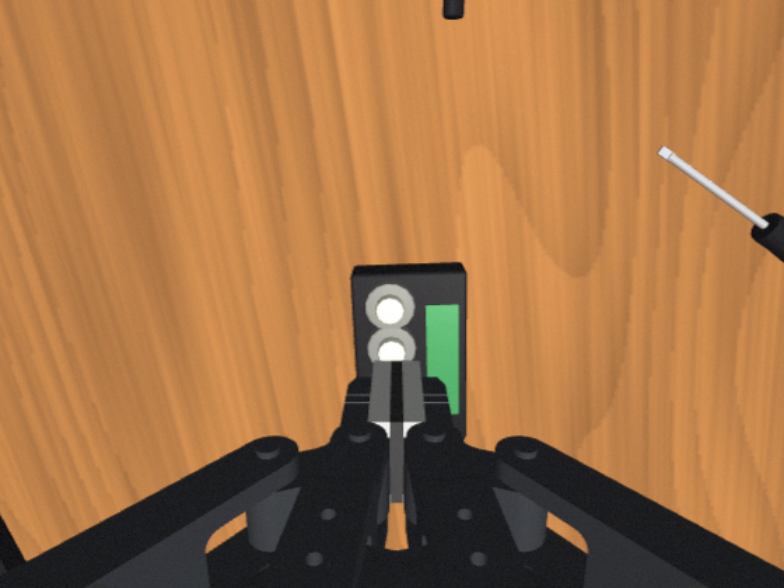

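```bash
python3 -m inch '0 0 .04 0;0 0 .07 0;0 0 .07 0;0 0 .07 0;0 0 .07 0;0 0 .07 0'
python3 - <<'E'
from h import *
c=cam("wrist");save(c,"aj.png",1.4)
for k in range(4):
    for r in ctrl.place_of("wrist",f"key{k}_top")[:2]: print(k,np.round(r["pixel"],1),round(r["conf"],2),onz(c,r["pixel"],.05),depth(c,r["pixel"]))
P=cloud(c);Z=P[...,2]
k=(Z>.046)&(Z<.06)&(P[...,1]<-.2)&(abs(P[...,0]-.47)<.12)
n,l,st,_=cv2.connectedComponentsWithStats(k.astype(np.uint8))
for i in range(1,n):
    if st[i,4]>60:
        q=P[l==i];print(st[i],cv2.minEnclosingCircle((q[:,:2]*1000).astype(np.float32)),np.median(q,axis=0))
k=(Z>.02)&(Z<.06)&(P[...,1]<-.2)&(abs(P[...,0]-.47)<.12)
n,l,st,_=cv2.connectedComponentsWithStats(k.astype(np.uint8));i=1+np.argmax(st[1:,4]);print(cv2.minAreaRect((P[l==i][:,:2]*1000).astype(np.float32)))
print(tool()[2])
E
```

```text
time_s: 50.15
eef_pos: [0.4624, -0.3452, 0.2502]
tcp_rot: [1.308, 1.143, -1.307]
force: [-0.0, 0.0, 0.1]
opening: -0.0001
0 [277.6 150.8] 0.94 [ 0.4595 -0.3198  0.05  ] [ 0.4596 -0.3198  0.0504]
1 [279.5 182.2] 0.77 [ 0.4572 -0.3493  0.05  ] [ 0.4573 -0.3492  0.0506]
2 [278.9 215.4] 0.77 [ 0.4522 -0.3818  0.05  ] [ 0.4522 -0.3817  0.0501]
[267 139  22  21 357] ((459.5671691894531, -318.5820617675781), 9.895190238952637) [ 0.4596 -0.3181  0.0502]
[269 173  21  21 327] ((456.4813232421875, -350.2447814941406), 9.819550514221191) [ 0.4565 -0.3497  0.0501]
[270 205  21  20 312] ((453.2020568847656, -381.8483581542969), 9.835227966308594) [ 0.4532 -0.3811  0.0502]
[272 236  20  19 290] ((450.067626953125, -413.53643798828125), 9.776495933532715) [ 0.45   -0.4127  0.0502]
((468.6235656738281, -367.4993896484375), (139.57937622070312, 85.1608657836914), 84.22808837890625)
[ 0.462  -0.3462  0.2503]
```

View pics/aj.png

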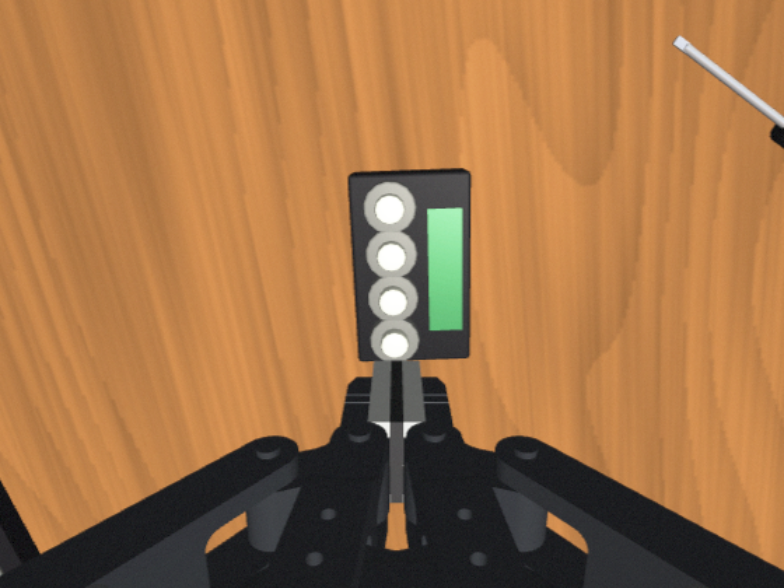

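Run:
```python
from h import *
c=cam("wrist");P=cloud(c)
for y in (-.3186,-.3502):
    print([ (dx, np.round(np.median(P[...,2][(abs(P[...,0]-(.458+dx))<.0015)&(abs(P[...,1]-y)<.003)])*1000,1)) for dx in (-.02,-.017,-.014,-.012,-.01,0,.01,.012,.014,.017,.02)])
goto([.4596,-.3186,.08],TH)
```

```text
[(-0.02, np.float64(29.3)), (-0.017, np.float64(29.5)), (-0.014, np.float64(41.6)), (-0.012, np.float64(41.2)), (-0.01, np.float64(41.4)), (0, np.float64(51.1)), (0.01, np.float64(49.4)), (0.012, np.float64(41.6)), (0.014, np.float64(41.5)), (0.017, np.float64(41.4)), (0.02, np.float64(29.7))]
[(-0.02, np.float64(34.6)), (-0.017, np.float64(41.1)), (-0.014, np.float64(41.3)), (-0.012, np.float64(42.3)), (-0.01, np.float64(49.9)), (0, np.float64(296.9)), (0.01, np.float64(41.2)), (0.012, np.float64(41.4)), (0.014, np.float64(41.6)), (0.017, np.float64(29.8)), (0.02, np.float64(29.7))]
t 50.45 tcp [ 0.4619 -0.3463  0.2503] shift [ 0.1703 -0.0061 -0.0271] turn -0.01 tooldown [ 0.0001  0.0001 -1.    ] j7 0.5150690488314509
```

```bash
python3 -m inch '.04 -.006 -.027 0;.09 -.006 -.027 0;.13 -.006 -.027 0;.16 -.006 -.027 0;.17 -.006 -.027 0;.17 -.006 -.027 0;.17 -.006 -.027 0;.17 -.006 -.027 0'
python3 - <<'E'
from h import *
c=cam("wrist");save(c,"ak.png");goto([.4596,-.3186,.0435],TH)
E
```

```text
time_s: 51.25
eef_pos: [0.4609, -0.3201, 0.0822]
tcp_rot: [1.31, 1.138, -1.308]
force: [-0.3, -0.2, 0.4]
opening: 0.0002
t 51.3 tcp [ 0.4608 -0.32    0.0822] shift [ 0.0386 -0.0015 -0.0013] turn -0.05 tooldown [ 0.003  -0.0018 -1.    ] j7 0.5087823573968904
```

View pics/ak.png

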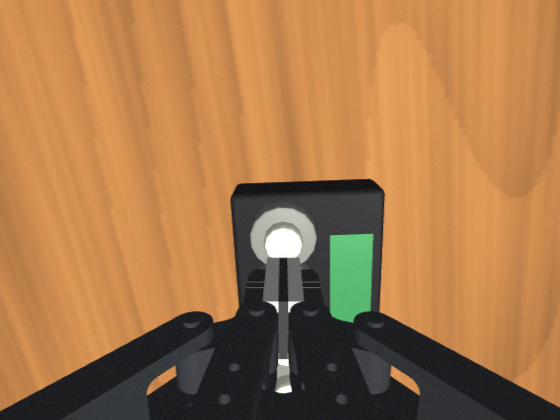

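```bash
python3 -m inch '.02 -.001 -.0012 0;.03 -.001 -.0012 0;.034 -.001 -.0012 0;.037 -.001 -.0012 0;.0385 -.001 -.0012 0;.0385 -.001 -.0012 0;.0385 -.001 -.0012 0'
python3 - <<'E'
from h import *
s,R,p=tool();print(p,s["force"])
E
```

```text
time_s: 52.0
eef_pos: [0.459, -0.3178, 0.0456]
tcp_rot: [1.31, 1.141, -1.309]
force: [-9.6, 6.5, 31.0]
opening: -0.0001
[ 0.459  -0.3178  0.0456] [-9.5637  6.5054 30.9523]
```

```bash
python3 -m inch '-.015 0 0 0;-.03 0 0 0;-.03 0 0 0'
python3 - <<'E'
from h import *
c=cam("wrist");save(c,"al.png");goto([.4532,-.3818,.075],TH)
E
```

```text
time_s: 52.3
eef_pos: [0.4604, -0.319, 0.0743]
tcp_rot: [1.31, 1.137, -1.307]
force: [0.4, -0.4, 0.5]
opening: 0.0002
t 52.35 tcp [ 0.4597 -0.3185  0.0731] shift [-0.0018  0.0022  0.0636] turn -0.04 tooldown [ 0.0025 -0.0016 -1.    ] j7 0.5100104883982048
```

View pics/al.png

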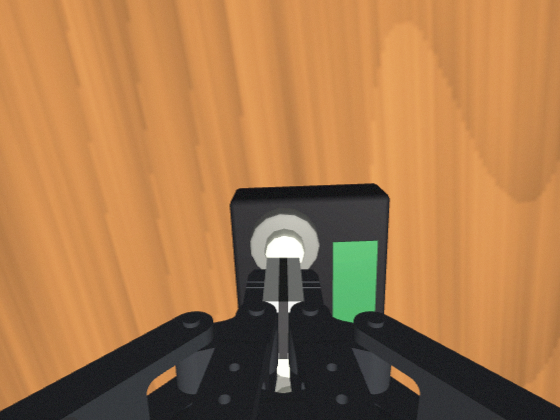

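```bash
python3 -m inch '-.003 .002 .03 0;-.003 .002 .0636 0;-.003 .002 .0636 0;-.003 .002 .0636 0;-.003 .002 .0636 0;-.003 .002 .0636 0'
python3 - <<'E'
from h import *
goto([.4532,-.3818,.0445],TH)
E
```

```text
time_s: 52.95
eef_pos: [0.4522, -0.3794, 0.0742]
tcp_rot: [1.309, 1.144, -1.308]
force: [0.6, -0.1, 0.0]
opening: -0.0
t 52.95 tcp [ 0.4522 -0.3794  0.0742] shift [0.0297 0.0013 0.0023] turn 0.06 tooldown [-0.0006  0.0014 -1.    ] j7 0.6096869018002279
```

```bash
python3 -m inch '.015 .001 .0018 0;.022 .001 .0018 0;.026 .001 .0018 0;.029 .001 .0018 0;.0298 .001 .0018 0;.0298 .001 .0018 0;.0298 .001 .0018 0'
python3 - <<'E'
from h import *
s,R,p=tool();print(p,s["force"])
E
```

```text
time_s: 53.65
eef_pos: [0.4524, -0.3821, 0.046]
tcp_rot: [1.31, 1.143, -1.309]
force: [-4.1, 4.3, 13.0]
opening: -0.0003
[ 0.4524 -0.3821  0.046 ] [-4.1099  4.3039 12.9968]
```

```bash
python3 -m inch '.0008 0 0 0;.0008 0 0 0;.0008 0 0 0'; python3 -m inch '-.015 0 0 0;-.031 0 0 0;-.031 0 0 0'
python3 - <<'E'
from h import *
goto([.4565,-.3502,.075],TH)
E
```

```text
time_s: 53.95
eef_pos: [0.4524, -0.3821, 0.0458]
tcp_rot: [1.31, 1.143, -1.309]
force: [-5.9, 6.1, 18.4]
opening: -0.0002
time_s: 54.25
eef_pos: [0.4543, -0.3845, 0.0778]
tcp_rot: [1.309, 1.136, -1.308]
force: [-0.1, -0.5, -0.2]
opening: -0.0002
t 54.25 tcp [ 0.4543 -0.3845  0.0778] shift [ 0.0027 -0.0025 -0.0343] turn -0.06 tooldown [ 0.0037 -0.0031 -1.    ] j7 0.611600190765789
```

```bash
python3 -m inch '0 -.002 -.02 0;0 -.002 -.0335 0;0 -.002 -.0335 0;0 -.002 -.0335 0;0 -.002 -.0335 0'
python3 - <<'E'
from h import *
goto([.4565,-.3502,.0440],TH)
E
```

```text
time_s: 54.75
eef_pos: [0.4552, -0.3504, 0.0751]
tcp_rot: [1.309, 1.14, -1.31]
force: [-0.6, -0.3, -0.5]
opening: 0.0001
t 54.75 tcp [ 0.4552 -0.3504  0.0751] shift [ 0.0311  0.0013 -0.0004] turn -0.08 tooldown [-0.0001 -0.0007 -1.    ] j7 0.5617459733140177
```

```bash
python3 -m inch '.015 .001 0 0;.022 .001 0 0;.027 .001 0 0;.0305 .001 0 0;.0315 .001 0 0;.0315 .001 0 0;.0315 .001 0 0'
python3 - <<'E'
from h import *
s,R,p=tool();print(p,s["force"])
E
```

```text
time_s: 55.45
eef_pos: [0.4556, -0.3498, 0.0457]
tcp_rot: [1.31, 1.142, -1.31]
force: [-6.3, 4.5, 23.0]
opening: 0.0003
[ 0.4556 -0.3498  0.0457] [-6.3241  4.539  22.9763]
```

```bash
python3 -m inch '-.02 0 0 0;-.06 0 0 0;-.11 0 0 0;-.16 0 0 0;-.2 0 -.04 0;-.2 .005 -.09 0;-.2 .01 -.14 0;-.2 .015 -.19 0;-.2 .02 -.24 0;-.2 .02 -.29 0'; python3 -m inch '0 0 -.05 0;0 0 -.08 0;0 0 -.08 0;0 0 -.08 0;0 0 -.08 0';python3 - <<'E'
from h import *
c=cam("wrist");save(c,"an.png",1.4);vise_scan(c);crank(c)
c=cam("scene");save(c,"an_s.png")
E
```

```text
time_s: 56.45
eef_pos: [0.5152, -0.069, 0.2435]
tcp_rot: [1.31, 1.141, -1.309]
force: [0.5, -0.0, -0.3]
opening: -0.0001
time_s: 56.95
eef_pos: [0.5256, 0.0067, 0.2433]
tcp_rot: [1.31, 1.14, -1.312]
force: [-0.2, -0.2, 0.5]
opening: -0.0001
jaw 1692 x -21.9 22.2 y 94.4 113.5 z 0.0742 rect [  0.1 103.9  44.   19.    0.2]
jaw 773 x -21.8 22.0 y -36.6 -24.8 z 0.0752 rect [  0.1 -30.7  11.8  43.9  90. ]
jaw 387 x -17.5 17.9 y -51.0 -40.1 z 0.0689 rect [  0.2 -45.5  35.5  10.9   0.1]
jaw 119 x -28.3 -22.0 y -85.6 -60.5 z 0.0731 rect [-23.2 -72.8   5.8  25.1  10.3]
mod 7908 x -26.2 25.5 y -26.2 95.6 z 0.0402 rect [ -0.2  34.8 122.   51.4  89.6]
bed 11479 x -70.2 -13.2 y -144.0 119.0 z 0.0245 rect [-41.8 -12.5  56.6 263.1   0.1]
bed 12163 x 20.2 70.2 y -144.2 119.9 z 0.0245 rect [ 45.2 -12.2 264.   49.9  90. ]
tcp vise [  8.7947 -28.4924] 243.38557753061798 F [ 0.2133 -1.5797 -0.2463] op 0.00013068463218847702
```

View pics/an.png

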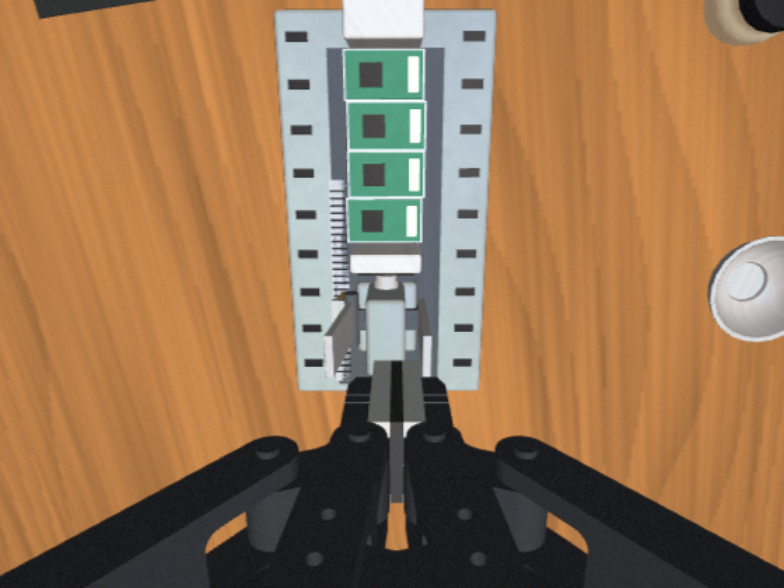

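View pics/an_s.png

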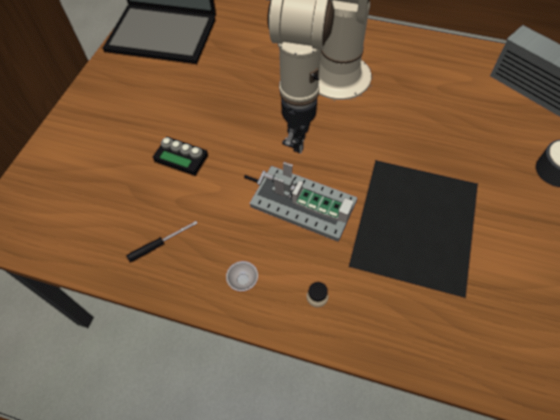

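Run:
```python
from h import *
print(ctrl.sign_off()); print(ctrl.state()["time_s"])
```

```text
the job is handed in; nothing more can be done
None
the job is handed in; nothing more can be done
```

I laid all four modules on the bed and clamped them, pressed keys 1, 3, then 2, and handed the job in at about 57 s of the 208 s allowed.

- **Vise and row:** I opened the vise fully with the lever and set the modules in one row, long sides across it. Their centres were within about 1 mm of the centre line when I placed them.
- **Disturbance on the bed:** the second and third modules had shifted about 8 mm along the vise when I came back with the fourth. I don't know why. Sliding the jaw up closed that gap.
- **Clamping:** the carriage seated with the jaw face at about y = -25 mm, and I turned the crank clockwise. On the first grip (40 N) the pin slipped in the fingers, so I gripped again at 115 N. The crank now stands at about 1.84 rad, roughly 1.4 to 1.8 rad past first contact. At the end it resisted with about 48 N at the pin.
- **Keys:** each key bottomed at about z = 0.0457 m, with 31 N, 18 N and 23 N. I did not press the fourth key.

**Last checks:** the modules are gap-free up to the moving jaw. The seam at the fixed jaw was partly hidden, though depth readings put the row's end at its face. The mat is empty, and the jar, dish and screwdriver were never touched. Nothing was touching the robot at hand-in.

**Disagreements:** the carriage reads about 1.2 mm farther back after clamping than before, so the jaw's spring force is somewhere between 19 and 27 N. I could not measure the clamping force directly.

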